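# Gauge the bird-box battens and post them through the hatch

## Robot

A 7-joint arm with a two-finger parallel gripper is mounted at the origin on the work surface. World frame = base frame: x ahead of the robot, y to its left, z up, the work surface at z = 0. Lengths are in mm, angles in rad, forces in N, time in s.
With the tool pointing down it reaches from about 400 to 875 mm from the base axis. Payload 4.4 kg.
Tool frame: the origin (TCP) lies midway between the tips of the shut fingers; the grasp point (between the pads) lies 19 mm behind it (ctrl.grip_point_offset is the distance from the TCP to the grasp point, in mm); z points along the fingers, x is the direction in which the jaws open and shut, and the axes are right-handed (so a half turn about z gives the same grasp; the last joint's range is limited). The gripper opens to 85 mm and grips with 20 to 120 N. Pads are 22 mm wide; open, the fingers measure 114 mm over their backs; the gripper's body (76 mm by 85 mm) begins 54 mm behind the grasp point. The pads swing forward as they close: fully open they stand 13 mm farther back than shut.
Start: joints at [-1.37, 0.628, 0.038, 1.517, -0.027, 0.996, -0.02], TCP at [171.345, 627.024, 231.313] pointing down, gripper open.
Joint ranges: [-3.06, 3.06], [-0.37, 2.12], [-1.25, 1.32], [0.18, 2.47], [-1.1, 4.24], [0.23, 1.98], [-2.94, 2.94]. Speed limits (rad/s): [2.57, 2.57, 3.14, 3.14, 3.14, 3.14, 3.14].

## Interface

Orientations are given as [roll, pitch, yaw] about the fixed x, y, z axes, in that order (R = Rz(yaw) Ry(pitch) Rx(roll)).
In Python, from cell import ctrl, viewer gives the robot as it stands.
- The arm moves only by the tool apply_moves, never from a script. Its argument "series" is a list that holds one entry, the list of rows, each a list of 6 numbers: the shift along the tool's x, y, z normalised to -1 to 1, where 1 is 50 mm, then the turn, a rotation vector about the tool's x, y, z normalised to -1 to 1, where 1 is 6 degrees. In form: [[[tx, ty, tz, rx, ry, rz], ...]]. A call has exactly 5 rows; each row shifts and turns the commanded pose from where the row before left it, along the tool's axes as they then stand; what a row does not reach is not made up. A row lasts 1/8 s, in which the tool goes at most 62.5 mm and 10.7 degrees, less where a joint would pass 70% of its speed; a pose out of reach is approached as far as the arm can. A call with a number of a shift or a turn outside -1 to 1 is refused whole. A call with a gripper value outside its range is refused whole. "claw" is the gripper command: -1 is shut, 1 is fully open, values between are in proportion, set as the call begins (left out, the last holds). The fingers move at their own pace and stop on an object; the grip force is fixed at half the most. Time passes only in rows, so rows that do not move let the fingers close, or fill a call up. It gives the time, the measured TCP pose, the force and the opening at its end, in the units of the state.
- ctrl.read_state(): the state, without advancing time (a new reading comes with each control period).
- viewer.get_image(name): name is "side" or "top" or "wrist"; returns the picture (400x640x3 uint8, blue, green, red); there is no depth.
- viewer.camera_info(name): a dict with "K" (3x3 intrinsics, pixels), "R" (3x3) and "t" (3): a world point X has camera coordinates R X + t. Camera axes: x right, y down, z forward; pixel columns grow to the right and rows downward; lengths in mm; the calibration is good to about 2 mm. A picture is of the moment at which its call begins: read the wrist's pose just before it. camera_info takes no time and is no camera call; for the wrist camera it gives the pose at the moment of the call.
- ctrl.finish_job(): hands the job in, once; it reports no verdict.
Trained networks look in the newest picture that a camera, given by its name, has taken for a name from the list of things; names that differ only in an ending like _2 or _b are one class to them, and where a whole thing is asked for, a point or a joint stands for the part that bears it (a point fixed in the world has none). Each returns a list of dicts, best first, with "score" (0 to 1); they miss things now and then, are a little off and sometimes report something else, mostly with a low value. They report only what shows in the picture. A call takes as long as a camera call. They do not tell look-alikes from the thing itself.
- viewer.find_in(camera, label): "location" ([column, row] as shares, 0 to 1, of the picture: columns of its width, rows of its height, amid what is visible of it).
The state is a dict: "clock": time; "qpos": joint angles; "qd": joint speeds; "tau": joint torques, N m; "eef_pos": TCP position; "tool_rot": TCP orientation; "force": force on the tool from outside, world axes, zero at the start; "torque": the same for the moment, N m; "width": finger opening in mm.
Only numpy, scipy, OpenCV 4.12 (cv2) and the standard library are available. Lean on these libraries where they do the work, as an engineer would, in place of code of your own. Each camera call takes 0.05 s, during which the arm holds its last target. There are 200 camera calls.

## Task

Draw back the bolt on the gauge box, push every batten that fits between the gauge cheeks on through the sprung flap so that it drops into the box and the flap shuts behind it, and lay every batten that is too thick flat in the plywood tray. When all are sorted and the flap is shut, slide the bolt fully home again. Do not disturb the paint tin, the glue bottle or the cup.

Things in the scene. Friction and masses are not known exactly. Their poses are not given: they have to be found in the camera images.
- unit: fixed gauge box: wooden pedestal (feed board) joined to a closed collecting box. Origin on the bench under the flap, mid feed path; x = feed direction (away from the robot, turned up to 15 degrees), z up. Feed board: top 170 mm above the bench, x = -166 to -6, y = -75 to 75 mm. Panel and clear lid rise to 230 mm above the bench, from x = -4 mm on
- gauge (a point): point on the feed board top (unit's x = -24, y = 0 mm) midway between the two steel gauge cheeks, 14 mm tall, 34 mm apart from the unit's x = -24 to -6 mm, with flared mouths about 60 mm apart at x = -42 mm. Axes as the unit. A low bolt keeper block, 14 mm tall, stands at the unit's x = -65 to -39, y = -45 to -35 mm
- hatch (a point): middle of the hatch's lower edge, level with the feed board (unit's x = -4, z = 170 mm): opening in the front panel, 44 mm wide, 47 mm high, closed by the flap. The board ends here; a short steep chute drops into the box (floor 5 mm above the bench, unit's x -94, under the board, to 224, y -69 to 69 mm, clear lid). A batten whose rear end is pushed up to the panel tips over the edge and drops in
- flap (a joint): the sprung aluminium flap that closes the hatch, 42 x 42 x 4 mm, hinged along its upper edge 215 mm above the bench at the unit's x = 3 mm; 0 = shut (hanging), grows to 1.4 rad as its lower edge swings inward (+x of the unit); a weak spring, about 0.1 N at the lower edge, snaps it shut
- bolt (a joint): slide bolt across the feed board, in front of the gauge: 0 = fully home (bars the feed path), 0.08 m = fully drawn back to the unit's +y. Steel bar 12 mm wide, 3 to 15 mm above the board, centred at the unit's x = -52 mm, from y = -35 to 85 mm when home; friction about 1.5 N, it stays where it is left
- bolt_knob (a point): centre of the top of the bolt's upright round knob, 18 mm in diameter, standing from 15 to 48 mm above the feed board; it moves with the bolt
- tray: fixed open plywood tray for thick battens, 180 (x) x 220 (y) mm outside, 32 mm high, walls and floor 6 mm; origin on the bench under its centre, z up
- batten_a: loose wooden batten of square section, 80 mm long, either 30 x 30 mm (fits the gauge) or 38 x 38 mm (too thick): not told which, so measure or try it. Origin mid-length on the face underneath at the start; x along the length, z through the thickness. 55 to 125 g. 3 to 5 of the six battens are there (at least 2 thin, 1 thick), on the bench at the right; absent ones have no pose
- batten_b: loose wooden batten of square section, 80 mm long, either 30 x 30 mm (fits the gauge) or 38 x 38 mm (too thick): not told which, so measure or try it. Origin mid-length on the face underneath at the start; x along the length, z through the thickness. 55 to 125 g. 3 to 5 of the six battens are there (at least 2 thin, 1 thick), on the bench at the right; absent ones have no pose
- batten_c: loose wooden batten of square section, 80 mm long, either 30 x 30 mm (fits the gauge) or 38 x 38 mm (too thick): not told which, so measure or try it. Origin mid-length on the face underneath at the start; x along the length, z through the thickness. 55 to 125 g. 3 to 5 of the six battens are there (at least 2 thin, 1 thick), on the bench at the right; absent ones have no pose
- batten_d: loose wooden batten of square section, 80 mm long, either 30 x 30 mm (fits the gauge) or 38 x 38 mm (too thick): not told which, so measure or try it. Origin mid-length on the face underneath at the start; x along the length, z through the thickness. 55 to 125 g. 3 to 5 of the six battens are there (at least 2 thin, 1 thick), on the bench at the right; absent ones have no pose
- batten_e: loose wooden batten of square section, 80 mm long, either 30 x 30 mm (fits the gauge) or 38 x 38 mm (too thick): not told which, so measure or try it. Origin mid-length on the face underneath at the start; x along the length, z through the thickness. 55 to 125 g. 3 to 5 of the six battens are there (at least 2 thin, 1 thick), on the bench at the right; absent ones have no pose
- batten_f: loose wooden batten of square section, 80 mm long, either 30 x 30 mm (fits the gauge) or 38 x 38 mm (too thick): not told which, so measure or try it. Origin mid-length on the face underneath at the start; x along the length, z through the thickness. 55 to 125 g. 3 to 5 of the six battens are there (at least 2 thin, 1 thick), on the bench at the right; absent ones have no pose
- tin: closed paint tin, 64 mm in diameter, 80 mm tall, origin at the centre of its foot; not to be disturbed
- glue: white glue bottle, 56 mm in diameter, 150 mm tall, origin at the centre of its foot; not to be disturbed
- jar: white cup, 72 mm in diameter, 85 mm tall, origin at the centre of its foot; not to be disturbed
Things that resemble listed ones, but are neither listed nor needed, are in the scene too. Leave any grey look-alike of the batten_e alone. What is shaped like the batten_d but pink is not meant.

How it is judged (in metres and radians):
On the way, in this order (a step that is already met when the one before it is completed fails the run):
1. the bolt is drawn back (value of joint bolt above 0.06 m), for 0.1 s.
2. every batten that fits is inside the box behind the shut flap, every thick one lies flat in the tray (x of batten_a in the frame of unit between -0.094 and 0.225 m and y of batten_a in the frame of unit between -0.075 and 0.075 m and z of each of batten_a, batten_c, batten_d, batten_f in the frame of unit below 0.15 m and linear speed of each of batten_a, batten_c, batten_d, batten_f, batten_b, batten_e below 0.03 m/s and x of batten_c in the frame of unit between -0.094 and 0.225 m and y of batten_c in the frame of unit between -0.075 and 0.075 m and x of batten_d in the frame of unit between -0.094 and 0.225 m and y of batten_d in the frame of unit between -0.075 and 0.075 m and x of batten_f in the frame of unit between -0.094 and 0.225 m and y of batten_f in the frame of unit between -0.075 and 0.075 m and x of batten_b in the frame of tray between -0.085 and 0.085 m and y of batten_b in the frame of tray between -0.105 and 0.105 m and z of each of batten_b, batten_e in the frame of tray below 0.06 m and angle between batten_b's own x axis and vertical between 1.3 and 1.84 rad and x of batten_e in the frame of tray between -0.085 and 0.085 m and y of batten_e in the frame of tray between -0.105 and 0.105 m and angle between batten_e's own x axis and vertical between 1.3 and 1.84 rad and value of joint flap below 0.08 rad), for 0.2 s.
3. the bolt is home again (value of joint bolt below 0.008 m), for 0.2 s.
At the end, for the whole second after the job is handed in: Every 30 mm batten present is at rest inside the collecting box, well below the feed board top; every 38 mm one is at rest in the tray, its middle within the walls and its length within 15 degrees of level; the flap is shut (under 0.08 rad) and the bolt home to within 8 mm (all of step 2 and value of joint bolt below 0.008 m); the robot touches nothing.
It fails at once if the paint tin, glue bottle or cup is moved more than 30 mm (distance of any of tin, glue, jar from where it was at the start of the episode above 0.03 m).
Of batten_a, batten_c, batten_d, batten_f only 2 to 3 are there at a start; the rules pass over those that are not, and their reading is None.
Of batten_b, batten_e only 1 to 2 are there at a start; the rules pass over those that are not, and their reading is None.
At some moment in a run one of batten_a, batten_b, batten_c, batten_d, batten_e, batten_f may be knocked a few centimetres aside while the robot is not near it.
Once in a run the grip may slacken for a moment while it holds something.
It also fails if it takes over 210 s, if anything falls off the work surface, if the arm or the gripper's body presses on something with over 40 N, if the wrist force passes 120 N, or if a joint passes its speed limit or range.

## Working session

There is one attempt and no reset: what is moved stays moved. The work goes in short steps, Python scripts to look and compute and a tool call to move; the robot and the scene stay as the last step left them, time stands still between calls to the robot, and variables do not carry over. Pictures are saved under pics/ and viewed, about 12 in all and at most 16, crops included, and the job is handed in when it is done.

Besides the shell and the picture viewer there is one more tool, called after "Request:" as name([rows], argument=value, ...), one row to a line, values as JSON. apply_moves: Moves the arm, as the interface text tells. Scaled input: -1 to 1 covers 50 mm each way for a shift and 6 degrees each way for a turn. Its arguments: {"type":"object","properties":{"series":{"type":"array","items":{"type":"array","items":{"type":"array","items":{"type":"number"}}}},"claw":{"type":"number"}},"required":["series"]}

```bash
ls; mkdir -p pics
python3 - <<'E'
from cell import ctrl, viewer
import cv2
print(ctrl.read_state())
for n in("top","side"):
    im=viewer.get_image(n); cv2.imwrite(f"pics/{n}0.png",im)
    ci=viewer.camera_info(n); print(n,ci)
    for l in("batten_a","batten_b","tray","bolt_knob","unit","tin","glue","jar","flap"):
        print(l,[(round(d['score'],2),[round(d['location'][0]*640),round(d['location'][1]*400)]) for d in viewer.find_in(n,l)])
E
```

```text
pics
{'clock': 0.0, 'qpos': array([-1.3697576 ,  0.62934553,  0.0384614 ,  1.51837233, -0.02700127,
        0.99629959, -0.01997086]), 'qd': array([ 0.00025334, -0.00066829, -0.00012331,  0.00192838,  0.00033799,
        0.00070553, -0.00202969]), 'tau': array([-3.18713082e-04, -5.63400078e+01,  1.22651204e+00, -1.93454236e+01,
        1.11749829e-02,  1.01737978e-02, -1.19624647e-05]), 'eef_pos': array([171.21148563, 626.3950285 , 230.38845466]), 'tool_rot': array([3.14155706e+00, 1.90589035e-03, 1.30397018e+00]), 'force': array([ 0.02978221, -0.20099045, -0.36550191]), 'torque': array([ 0.04402148, -0.03007504,  0.02503859]), 'width': 85.48598752561082}
top {'K': array([[388.34087467,   0.        , 317.03542597],
       [  0.        , 388.34087467, 204.62052378],
       [  0.        ,   0.        ,   1.        ]]), 'R': array([[-0.01397761, -0.99982505,  0.01242932],
       [-0.99291562,  0.01241197, -0.11817157],
       [ 0.11799663, -0.01399302, -0.9929154 ]]), 't': array([ -88.23480596,  587.68479096, 1226.88360348])}
batten_a [(0.9, [383, 244]), (0.88, [336, 215]), (0.86, [409,
[... 741 characters left out ...]
28,  0.01257345],
       [-0.1196667 , -0.72351613, -0.67985608],
       [ 0.12783755,  0.66784724, -0.73323777]]), 't': array([-558.46107994,   96.92979324, 1152.68627694])}
batten_a [(0.94, [326, 249]), (0.94, [320, 384]), (0.91, [254, 328]), (0.73, [348, 342]), (0.63, [298, 295]), (0.62, [290, 254]), (0.25, [351, 174])]
batten_b [(0.94, [326, 249]), (0.94, [320, 384]), (0.91, [254, 328]), (0.73, [348, 342]), (0.63, [298, 295]), (0.62, [290, 254]), (0.25, [351, 174])]
tray [(0.98, [274, 138])]
bolt_knob [(0.54, [351, 173]), (0.51, [318, 145])]
unit [(0.97, [353, 173]), (0.5, [305, 342])]
tin []
glue [(0.58, [400, 305])]
jar [(0.75, [395, 246])]
flap [(0.53, [330, 250]), (0.18, [392, 248])]
```

Run:
```python
import cv2
im=cv2.imread("pics/top0.png"); cv2.imwrite("pics/top0c.png",cv2.resize(im[120:310,150:490],None,fx=2.35,fy=2.35,interpolation=cv2.INTER_CUBIC))
im=cv2.imread("pics/side0.png"); cv2.imwrite("pics/side0c.png",cv2.resize(im[100:400,180:480],None,fx=2,fy=2,interpolation=cv2.INTER_CUBIC))
```

```text
(no output)
```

View pics/top0c.png

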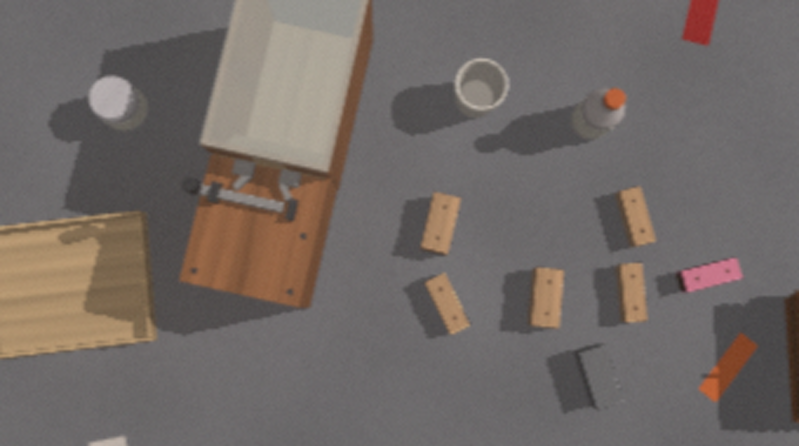

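View pics/side0c.png

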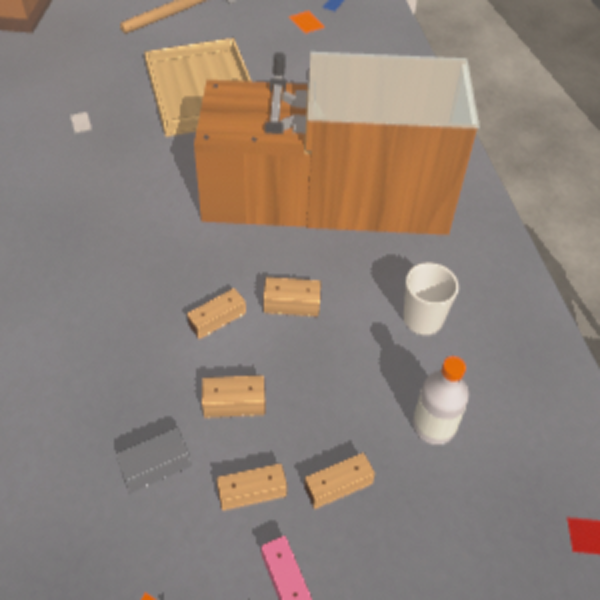

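```bash
cat > h.py <<'E'
import numpy as np, cv2
from scipy.optimize import least_squares
from scipy.spatial.transform import Rotation as Ro
from cell import ctrl, viewer
def proj(ci,X):
    c=np.asarray(X)@ci['R'].T+ci['t']; p=c@ci['K'].T; return p[...,:2]/p[...,2:]
def back(ci,uv,z):
    d=ci['R'].T@np.linalg.solve(ci['K'],[uv[0],uv[1],1]); C=-ci['R'].T@ci['t']; return C+d*(z-C[2])/d[2]
def plan(wps,start=None,mm=48):
    """wps: (x,y,z,yaw_deg[,n]) ; prints rows of 5 per call, tool down"""
    s=ctrl.read_state(); P=np.array(s['eef_pos']); R=Ro.from_euler('xyz',s['tool_rot'])
    if start is not None: P=np.array(start[:3],float); R=Ro.from_euler('xyz',[np.pi,0,np.radians(start[3])])
    rows=[]
    for w in wps:
        T=np.array(w[:3],float); Rt=Ro.from_euler('xyz',[np.pi,0,np.radians(w[3])])
        rv=(R.inv()*Rt).as_rotvec(); d=T-P
        n=max(int(np.ceil(np.linalg.norm(d)/mm)),int(np.ceil(np.degrees(np.linalg.norm(rv))/5.9)),w[4] if len(w)>4 else 1)
        for i in range(n):
            a=R.inv().apply(d/n)/50; r=np.degrees(rv/n)/6
            rows.append([round(float(v),2)+0.0 for v in (*a,*r)]); R=R*Ro.from_rotvec(rv/n)
        P=T
    while len(rows)%5: rows.append([0]*6)
    for i in range(0,len(rows),5): print(str(rows[i:i+5]).replace(' ','').replace('0.0,','0,').replace('0.0]','0]'))
    return
def st():
    s=ctrl.read_state(); print('t',round(s['clock'],2),'pos',s['eef_pos'].round(1),'yaw',np.degrees(s['tool_rot']).round(1),'F',s['force'].round(1),'w',round(s['width'],1))
def woods(name,z=30,show=True,im=None):
    im=viewer.get_image(name) if im is None else im; ci=viewer.camera_info(name)
    h=cv2.cvtColor(im,cv2.COLOR_BGR2HSV); m=cv2.inRange(h,(8,70,110),(22,200,255))
    m=cv2.morphologyEx(m,cv2.MORPH_CLOSE,np.ones((3,3))); out=[]
    for c in cv2.findContours(m,cv2.RETR_EXTERNAL,cv2.CHAIN_APPROX_NONE)[0]:
        if cv2.contourArea(c)<100: continue
        bx=cv2.boxPoints(cv2.minAreaRect(c)); w=np.array([back(ci,p,z) for p in bx]); e=[w[1]-w[0],w[2]-w[1]]
        L=[np.linalg.norm(v) for v in e]; k=int(L[1]>L[0]); a=np.degrees(np.arctan2(e[k][1],e[k][0]))
        out.append((bx.mean(0).round(0),w.mean(0)[:2].round(1),round(max(L),1),round(min(L),1),round((a+90)%180-90,1)))
    return out
E
cat > u.py <<'E'
from h import *
ci=viewer.camera_info('top')
q=lambda x,y:(150+x/2.35,120+y/2.35)
px=np.array([q(181,281),q(309,307),q(329,173),q(203,145)])
ob=np.array([[-166,75,170],[-166,-75,170],[-4,-75,230],[-4,75,230]],float)
def f(p):
    R=Ro.from_euler('z',p[2]); return (proj(ci,R.apply(ob)+[p[0],p[1],0])-px).ravel()
r=least_squares(f,[600,100,-.2]); print('unit',r.x.round(3),np.degrees(r.x[2]),r.fun.round(1))
R=Ro.from_euler('z',r.x[2])
for n,l in(('knob0',(-52,80,218)),):print(n,R.apply(l)+[*r.x[:2],0])
kw=back(ci,q(192,186),218);print('knob',kw,R.inv().apply(kw-[*r.x[:2],0]))
print('keeper/bar end',R.inv().apply(back(ci,q(291,208),184)-[*r.x[:2],0]))
for p in [(147,213),(154,341)]: print('tray c',back(ci,q(*p),32))
for l,p in(('tin',(112,97)),('cup',(481,82)),('glue',(613,98))):print(l,back(ci,q(*p),{'tin':80,'cup':85,'glue':150}[l]))
im=cv2.imread('pics/top0.png'); print('cam',-ci['R'].T@ci['t'])
for o in woods('top',im=im):print(*o)
tp=im[200:290,90:230]; cv2.imwrite('pics/tray.png',cv2.resize(im[190:300,100:230],None,fx=4,fy=4))
E
python3 u.py
```

```text
unit [ 6.17222e+02  5.28210e+01 -2.14000e-01] -12.23823043039104 [ 1.3  0.7 -1.9  0.1  0.1 -1.   0.5  0.2]
knob0 [583.36219046 142.02622008 218.        ]
knob [583.00689126 143.05687989 218.        ] [-52.56570101  80.93192249 218.        ]
keeper/bar end [-51.84886598 -34.89606568 184.        ]
tray c [571.45587881 242.98664056  32.        ]
tray c [396.64192626 230.42423361  32.        ]
tin [724.00902935 280.46945895  80.        ]
cup [ 738.00955299 -217.01956205   85.        ]
glue [ 699.05406882 -377.82280575  150.        ]
cam [ 437.51996676  -78.34589109 1288.73595862]
[616. 380.] [   25.1 -1024.9] 142.9 117.2 89.0
[522. 352.] [ 112.7 -733.2] 246.0 182.9 5.3
[459. 276.] [ 351.1 -548.2] 99.0 31.5 -38.4
[520. 272.] [ 361.4 -744.9] 184.8 166.7 -4.8
[340. 249.] [ 442.9 -167.7] 78.7 29.0 25.5
[382. 246.] [ 449.2 -305.6] 80.4 38.8 -6.6
[419. 244.] [ 454.7 -424.7] 79.3 30.7 2.1
[ 96. 253.] [440.  613.5] 231.9 25.1 28.7
[590. 231.] [ 490.1 -987.1] 321.5 67.2 84.9
[178. 241.] [476.6 353.6] 231.3 180.4 -83.9
[337. 214.] [ 554.8 -160.9] 79.5 38.8 -15.0
[421. 212.] [ 560.2 -435.1] 79.2 31.0 13.4
[254. 198.] [610.8 110. ] 113.7 25.5 75.2
[124. 169.] [713.4 535.1] 72.3 50.5 -71.4
[269. 179.] [677.8  58.6] 455.3 188.7 -13.0
[408.  37.] [1168.7 -419.3] 297.6 295.5 75.6
```

Run:
```python
from h import *
st()
plan([(300,480,310,77),(500,230,300,77.8),(583,143,260,77.8)])
print(); plan([(583,143,192,77.8,3)],(583,143,260,77.8))
print(); plan([(600.4,223.2,192,77.8,5)],(583,143,192,77.8))
```

```text
t 1.0 pos [171.4 627.  231.3] yaw [-180.    -0.    74.7] F [ 0.4 -0.6  0.6] w 85.3
[[-0.43,0.65,-0.31,0,0,-0.08],[-0.44,0.65,-0.31,0,0,-0.08],[-0.44,0.64,-0.31,0,0,-0.08],[-0.45,0.64,-0.31,0,0,-0.08],[-0.45,0.64,-0.31,0,0,-0.08]]
[[-0.57,0.72,0.03,0,0,-0.02],[-0.57,0.72,0.03,0,0,-0.02],[-0.57,0.72,0.03,0,0,-0.02],[-0.57,0.71,0.03,0,0,-0.02],[-0.57,0.71,0.03,0,0,-0.02]]
[[-0.57,0.71,0.03,0,0,-0.02],[-0.58,0.71,0.03,0,0,-0.02],[-0.45,0.66,0.27,0,0,0],[-0.45,0.66,0.27,0,0,0],[-0.45,0.66,0.27,0,0,0]]

[[0,0,0.45,0,0,0],[0,0,0.45,0,0,0],[0,0,0.45,0,0,0],[0,0,0,0,0,0],[0,0,0,0,0,0]]

[[0.33,0,0,0,0,0],[0.33,0,0,0,0,0],[0.33,0,0,0,0,0],[0.33,0,0,0,0,0],[0.33,0,0,0,0,0]]
```

Request:
apply_moves([
  [[-0.43,0.65,-0.31,0,0,-0.08],[-0.44,0.65,-0.31,0,0,-0.08],[-0.44,0.64,-0.31,0,0,-0.08],[-0.45,0.64,-0.31,0,0,-0.08],[-0.45,0.64,-0.31,0,0,-0.08]],
], claw=0.06)

```text
clock: 1.62
eef_pos: [300.8, 479.1, 309.5]
tool_rot: [3.141, -0.0, 1.346]
force: [0.2, 0.8, 0.1]
width: 45.5
```

Request:
apply_moves([
  [[-0.57,0.72,0.03,0,0,-0.02],[-0.57,0.72,0.03,0,0,-0.02],[-0.57,0.72,0.03,0,0,-0.02],[-0.57,0.71,0.03,0,0,-0.02],[-0.57,0.71,0.03,0,0,-0.02]],
])

```text
clock: 2.25
eef_pos: [444.3, 300.7, 301.5]
tool_rot: [3.141, -0.0, 1.356]
force: [0.3, 0.3, -0.1]
width: 45.2
```

Request:
apply_moves([
  [[-0.57,0.71,0.03,0,0,-0.02],[-0.58,0.71,0.03,0,0,-0.02],[-0.45,0.66,0.27,0,0,0],[-0.45,0.66,0.27,0,0,0],[-0.45,0.66,0.27,0,0,0]],
])

```text
clock: 2.88
eef_pos: [584.3, 143.0, 257.6]
tool_rot: [3.141, -0.0, 1.361]
force: [0.8, 0.5, -0.4]
width: 45.2
```

Request:
apply_moves([
  [[0,0,0,0,0,0],[0,0,0,0,0,0],[0,0,0,0,0,0],[0,0,0,0,0,0],[0,0,0,0,0,0]],
])

```text
clock: 3.5
eef_pos: [583.2, 144.5, 258.1]
tool_rot: [3.141, -0.0, 1.361]
force: [-0.2, 0.2, 0.0]
width: 45.3
```

Request:
apply_moves([
  [[0,0,0.45,0,0,0],[0,0,0.45,0,0,0],[0,0,0.42,0,0,0],[0,0,0,0,0,0],[0,0,0,0,0,0]],
])

```text
clock: 4.12
eef_pos: [583.9, 144.2, 192.6]
tool_rot: [3.14, -0.001, 1.361]
force: [1.0, -0.2, -0.4]
width: 45.0
```

Request:
apply_moves([
  [[0,0,0,0,0,0],[0,0,0,0,0,0],[0,0,0,0,0,0],[0,0,0,0,0,0],[0,0,0,0,0,0]],
], claw=-1)

```text
clock: 4.75
eef_pos: [584.2, 144.8, 193.1]
tool_rot: [3.14, -0.002, 1.361]
force: [-0.5, 1.8, 5.7]
width: 16.0
```

Request:
apply_moves([
  [[0.33,0,0,0,0,0],[0.33,0,0,0,0,0],[0.33,0,0,0,0,0],[0.33,0,0,0,0,0],[0.28,0,0,0,0,0]],
])

```text
clock: 5.38
eef_pos: [602.1, 221.2, 193.1]
tool_rot: [3.137, 0.0, 1.36]
force: [2.3, -2.2, 5.0]
width: 16.6
```

Request:
apply_moves([
  [[0,0,0,0,0,0],[0,0,0,0,0,0],[0,0,0,0,0,0],[0,0,0,0,0,0],[0,0,0,0,0,0]],
])

```text
clock: 6.0
eef_pos: [602.2, 221.5, 193.1]
tool_rot: [3.137, -0.001, 1.36]
force: [2.3, -2.2, 4.8]
width: 16.0
```

Run:
```python
from h import *
st()
im=viewer.get_image('top'); cv2.imwrite('pics/t1.png',cv2.resize(im[120:310,210:470],None,fx=3,fy=3))
```

```text
t 6.0 pos [602.2 221.5 193.1] yaw [ 1.797e+02 -1.000e-01  7.790e+01] F [ 2.3 -2.2  4.8] w 16.0
```

View pics/t1.png

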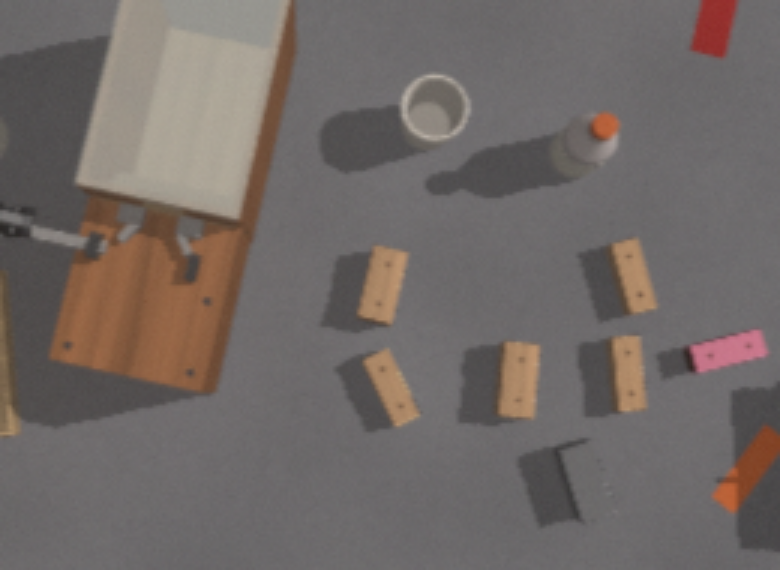

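```bash
cat >> h.py <<'E'
U=np.array([617.2,52.8]);UY=-12.24
def uw(x,y): 
    c,s=np.cos(np.radians(UY)),np.sin(np.radians(UY)); return (U[0]+c*x-s*y,U[1]+s*x+c*y)
def grip(c,ang,off):
    a=np.radians(ang); return (c[0]+off*np.cos(a),c[1]+off*np.sin(a))
E
python3 - <<'E'
from h import *
g=grip((443,-168),25.5,-22)
plan([(602,221.5,290,77.8),(500,0,290,90),(*g,150,115.5),(*g,60,115.5)]);print()
plan([(*g,8,115.5,4)],(*g,60,115.5));print()
p=uw(-122,0);q=uw(-82,0)
plan([(*g,220,115.5),(*p,240,77.8),(*p,205,77.8)],(*g,8,115.5));print()
print(p,q)
E
```

```text
[[0,0,-0.65,0.01,0,0.01],[0,0,-0.65,0.01,0,0.01],[0,0,-0.65,0.01,0,0.01],[-0.79,-0.18,0,0,0,-0.34],[-0.79,-0.2,0,0,0,-0.34]]
[[-0.78,-0.23,0,0,0,-0.34],[-0.77,-0.26,0,0,0,-0.34],[-0.76,-0.29,0,0,0,-0.34],[-0.75,-0.31,0,0,0,-0.34],[-0.71,-0.31,0.56,0,0,-0.85]]
[[-0.68,-0.37,0.56,0,0,-0.85],[-0.64,-0.43,0.56,0,0,-0.85],[-0.6,-0.48,0.56,0,0,-0.85],[-0.56,-0.54,0.56,0,0,-0.85],[0,0,0.9,0,0,0]]
[[0,0,0.9,0,0,0],[0,0,0,0,0,0],[0,0,0,0,0,0],[0,0,0,0,0,0],[0,0,0,0,0,0]]

[[0,0,0.26,0,0,0],[0,0,0.26,0,0,0],[0,0,0.26,0,0,0],[0,0,0.26,0,0,0],[0,0,0,0,0,0]]

[[0,0,-0.85,0,0,0],[0,0,-0.85,0,0,0],[0,0,-0.85,0,0,0],[0,0,-0.85,0,0,0],[0,0,-0.85,0,0,0]]
[[0.57,0.51,-0.06,0,0,0.9],[0.61,0.45,-0.06,0,0,0.9],[0.65,0.39,-0.06,0,0,0.9],[0.69,0.33,-0.06,0,0,0.9],[0.72,0.26,-0.06,0,0,0.9]]
[[0.74,0.2,-0.06,0,0,0.9],[0.75,0.13,-0.06,0,0,0.9],[0,0,0.7,0,0,0],[0,0,0,0,0,0],[0,0,0,0,0,0]]

(np.float64(497.97328892468045), np.float64(78.66486741049066)) (np.float64(537.0640138674082), np.float64(70.18458301360847))
```

Request:
apply_moves([
  [[0,0,0,0,0,0],[0,0,0,0,0,0],[0,0,0,0,0,0],[0,0,0,0,0,0],[0,0,0,0,0,0]],
], claw=0.06)

```text
clock: 6.68
eef_pos: [600.0, 222.2, 191.7]
tool_rot: [-3.141, 0.0, 1.361]
force: [0.8, 0.1, -0.2]
width: 45.1
```

Request:
apply_moves([
  [[0,0,-0.65,0,0,0],[0,0,-0.65,0,0,0],[0,0,-0.65,0,0,0],[-0.79,-0.18,0,0,0,-0.34],[-0.79,-0.2,0,0,0,-0.34]],
])

```text
clock: 7.3
eef_pos: [566.0, 147.7, 289.7]
tool_rot: [3.141, -0.0, 1.434]
force: [0.1, -1.4, -0.1]
width: 45.4
```

Request:
apply_moves([
  [[-0.78,-0.23,0,0,0,-0.34],[-0.77,-0.26,0,0,0,-0.34],[-0.76,-0.29,0,0,0,-0.34],[-0.75,-0.31,0,0,0,-0.34],[-0.71,-0.31,0.56,0,0,-0.85]],
], claw=0.46)

```text
clock: 7.92
eef_pos: [484.6, -36.5, 262.8]
tool_rot: [3.136, 0.001, 1.665]
force: [0.6, -0.5, -1.2]
width: 62.7
```

Request:
apply_moves([
  [[-0.68,-0.37,0.56,0,0,-0.85],[-0.64,-0.43,0.56,0,0,-0.85],[-0.6,-0.48,0.56,0,0,-0.85],[-0.56,-0.54,0.56,0,0,-0.85],[0,0,0.9,0,0,0]],
])

```text
clock: 8.55
eef_pos: [422.1, -181.1, 104.4]
tool_rot: [3.14, 0.004, 2.013]
force: [-0.0, 0.8, -0.1]
width: 62.4
```

Request:
apply_moves([
  [[0,0,0.9,0,0,0],[0,0,0,0,0,0],[0,0,0,0,0,0],[0,0,0,0,0,0],[0,0,0,0,0,0]],
])

```text
clock: 9.18
eef_pos: [423.3, -177.4, 60.7]
tool_rot: [3.14, 0.002, 2.019]
force: [0.0, -0.3, -0.7]
width: 62.0
```

Run:
```python
from h import *
st(); g=grip((443,-168),25.5,-22); print(g)
for o in woods('top'):
    if abs(o[2]-80)<6: print(*o)
plan([(*g,8,115.5,4)])
im=viewer.get_image('wrist'); cv2.imwrite('pics/w1.png',im); print(viewer.camera_info('wrist'))
```

```text
t 9.18 pos [ 423.3 -177.4   60.7] yaw [1.799e+02 1.000e-01 1.157e+02] F [ 0.  -0.3 -0.7] w 62.0
(np.float64(423.14312374430307), np.float64(-177.4712441297825))
[382. 246.] [ 449.1 -305.6] 80.2 38.8 -6.6
[419. 244.] [ 454.8 -424.5] 79.5 30.9 2.1
[337. 214.] [ 554.8 -160.9] 79.5 38.8 -15.0
[421. 212.] [ 560.2 -435.1] 79.2 31.0 13.4
[[0,0,0.26,0,0,0.01],[0,0,0.26,0,0,0.01],[0,0,0.26,0,0,0.01],[0,0,0.26,0,0,0.01],[0,0,0,0,0,0]]
{'K': array([[303.49059643,   0.        , 319.50328461],
       [  0.        , 303.49059643, 199.25215212],
       [  0.        ,   0.        ,   1.        ]]), 'R': array([[-4.34384999e-01,  9.00726950e-01, -7.96121928e-04],
       [ 8.64531652e-01,  4.17177154e-01,  2.80264599e-01],
       [ 2.52774001e-01,  1.21054465e-01, -9.59922456e-01]]), 't': array([ 342.29455332, -279.23166739,  128.4819152 ])}
```

View pics/w1.png

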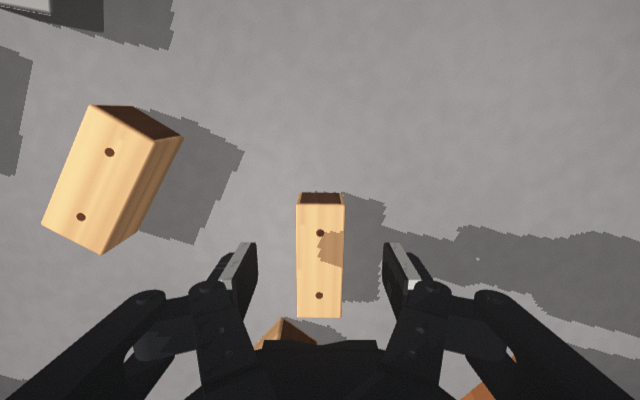

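Request:
apply_moves([
  [[0,0,0.26,0,0,0],[0,0,0.26,0,0,0],[0,0,0.26,0,0,0],[0,0,0.26,0,0,0],[0,0,0,0,0,0]],
])

```text
clock: 9.9
eef_pos: [418.4, -176.3, 11.2]
tool_rot: [-3.133, -0.009, 2.02]
force: [-0.1, -0.9, -0.3]
width: 62.4
```

Request:
apply_moves([
  [[0,0,0,0,0,0],[0,0,0,0,0,0],[0,0,0,0,0,0],[0,0,0,0,0,0],[0,0,0,0,0,0]],
], claw=-1)

```text
clock: 10.52
eef_pos: [419.7, -176.9, 13.2]
tool_rot: [-3.134, -0.005, 2.02]
force: [0.3, 0.7, 5.5]
width: 28.5
```

Request:
apply_moves([
  [[0,0,-0.85,0,0,0],[0,0,-0.85,0,0,0],[0,0,-0.85,0,0,0],[0,0,-0.85,0,0,0],[0,0,-0.85,0,0,0]],
])

```text
clock: 11.15
eef_pos: [421.1, -176.9, 226.6]
tool_rot: [-3.134, -0.006, 2.02]
force: [1.1, -0.9, -1.1]
width: 29.0
```

Request:
apply_moves([
  [[0.57,0.51,-0.06,0,0,0.9],[0.61,0.45,-0.06,0,0,0.9],[0.65,0.39,-0.06,0,0,0.9],[0.69,0.33,-0.06,0,0,0.9],[0.72,0.26,-0.06,0,0,0.9]],
])

```text
clock: 11.78
eef_pos: [474.1, 7.3, 239.9]
tool_rot: [-3.132, -0.001, 1.546]
force: [0.7, 0.7, -1.2]
width: 28.8
```

Request:
apply_moves([
  [[0.74,0.2,-0.06,0,0,0.9],[0.75,0.13,-0.06,0,0,0.9],[0,0,0.7,0,0,0],[0,0,0,0,0,0],[0,0,0,0,0,0]],
])

```text
clock: 12.4
eef_pos: [495.6, 78.9, 211.4]
tool_rot: [-3.132, 0.001, 1.359]
force: [0.9, -0.2, -0.1]
width: 28.7
```

Run:
```python
from h import *
st(); p=uw(-122,0);q=uw(-82,0)
plan([(*p,180,77.76,5)]);print()
plan([(*q,180,77.76,8)],(*p,180,77.76))
a=viewer.get_image('top')[165:250,210:310];b=viewer.get_image('wrist')
cv2.imwrite('pics/p1.png',np.hstack([cv2.resize(a,(470,400)),b[:,150:480]]))
```

```text
t 12.4 pos [495.6  78.9 211.4] yaw [-179.4    0.    77.9] F [ 0.9 -0.2 -0.1] w 28.7
[[0,0.01,0.13,-0.02,0,0],[0,0.01,0.13,-0.02,0,0],[0,0.01,0.13,-0.02,0,0],[0,0.01,0.13,-0.02,0,0],[0,0.01,0.13,-0.02,0,0]]

[[0,0.1,0,0,0,0],[0,0.1,0,0,0,0],[0,0.1,0,0,0,0],[0,0.1,0,0,0,0],[0,0.1,0,0,0,0]]
[[0,0.1,0,0,0,0],[0,0.1,0,0,0,0],[0,0.1,0,0,0,0],[0,0,0,0,0,0],[0,0,0,0,0,0]]
```

View pics/p1.png

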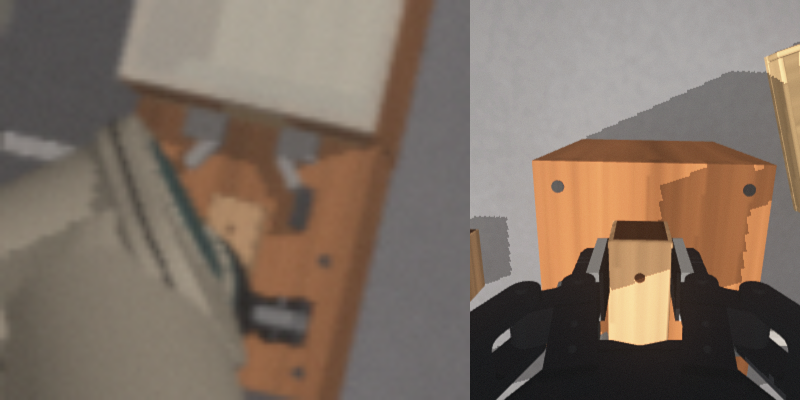

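Request:
apply_moves([
  [[0,0.01,0.1,-0.02,0,0],[0,0.01,0.1,-0.02,0,0],[0,0.01,0.1,-0.02,0,0],[0,0.01,0.12,-0.02,0,0],[0,0.01,0.1,-0.02,0,0]],
])

```text
clock: 13.12
eef_pos: [497.7, 78.8, 184.4]
tool_rot: [3.141, 0.001, 1.36]
force: [-0.1, -0.3, -0.7]
width: 28.7
```

Request:
apply_moves([
  [[0,0.1,0,0,0,0],[0,0.1,0,0,0,0],[0,0.1,0,0,0,0],[0,0.1,0,0,0,0],[0,0.1,0,0,0,0]],
])

```text
clock: 13.75
eef_pos: [522.7, 73.5, 185.0]
tool_rot: [3.141, 0.001, 1.36]
force: [-0.4, 0.4, -1.1]
width: 28.7
```

Request:
apply_moves([
  [[0,0.1,0,0,0,0],[0,0.1,0,0,0,0],[0,0.1,0,0,0,0],[0,0,0,0,0,0],[0,0,0,0,0,0]],
])

```text
clock: 14.38
eef_pos: [529.9, 74.8, 183.6]
tool_rot: [-3.129, 0.0, 1.364]
force: [-14.4, 8.8, 3.9]
width: 28.5
```

Run:
```python
from h import *
st(); print(uw(-82,0))
a=viewer.get_image('side')[130:230,290:450];b=viewer.get_image('wrist')
cv2.imwrite('pics/p2.png',np.hstack([cv2.resize(a,(470,400)),b[:,150:480]]))
```

```text
t 14.38 pos [529.9  74.8 183.6] yaw [-179.3    0.    78.2] F [-14.4   8.8   3.9] w 28.5
(np.float64(537.0640138674082), np.float64(70.18458301360847))
```

View pics/p2.png

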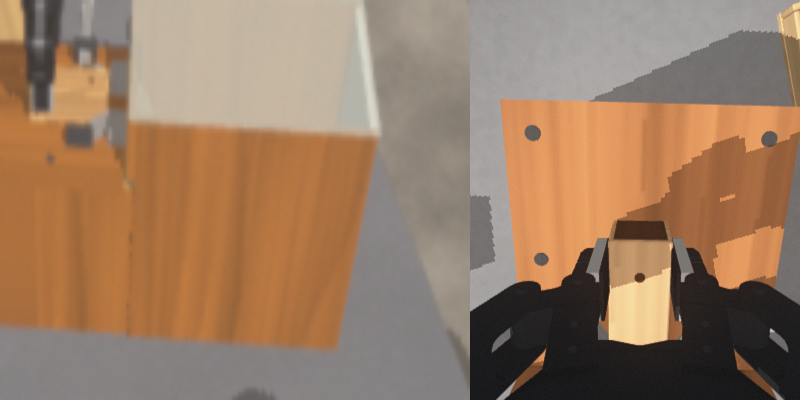

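Run:
```python
from h import *
ci=viewer.camera_info('top')
im=cv2.imread('pics/t1.png'); a=cv2.resize(im[170:410,30:270],None,fx=3,fy=3,interpolation=cv2.INTER_CUBIC)
def P(x,y,z):
    p=proj(ci,np.array([*uw(x,y),z])); return tuple(int(v) for v in (((p-[210,120])*3)-[30,170])*3+4)
for s in(1,-1):
    cv2.polylines(a,[np.array([P(-42,30*s,184),P(-24,17*s,184),P(-6,17*s,184)])],False,(0,255,0),1)
cv2.polylines(a,[np.array([P(-65,-45,184),P(-65,-35,184),P(-39,-35,184),P(-39,-45,184)])],True,(255,255,0),1)
cv2.polylines(a,[np.array([P(-166,-75,170),P(-6,-75,170),P(-6,75,170),P(-166,75,170)])],True,(0,0,255),1)
cv2.polylines(a,[np.array([P(-4,-75,230),P(-4,75,230)])],True,(255,0,255),1)
cv2.imwrite('pics/ov.png',a[:560])
```

```text
(no output)
```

View pics/ov.png

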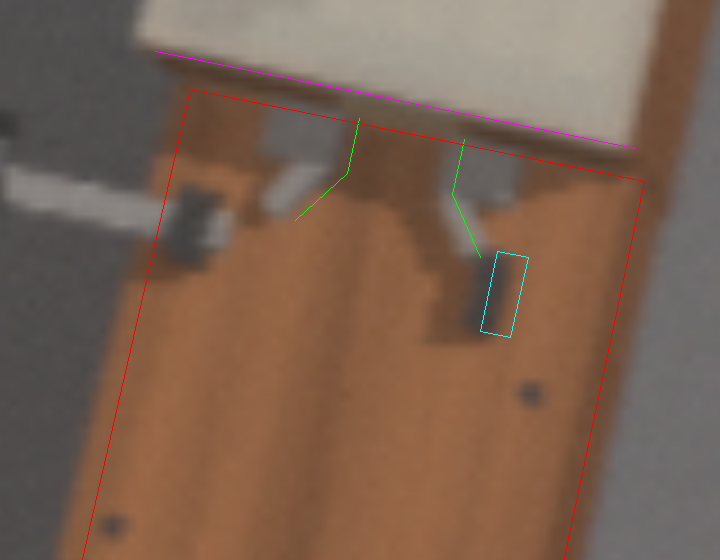

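```bash
sed -i 's/^U=.*/U=np.array([618.05,56.7]);UY=-12.24/' h.py
cat >> h.py <<'E'
def un():
    s=ctrl.read_state(); d=s['eef_pos'][:2]-U; c,n=np.cos(np.radians(UY)),np.sin(np.radians(UY)); f=s['force']
    print('unit xy',round(c*d[0]+n*d[1],1),round(-n*d[0]+c*d[1],1),'F',round(c*f[0]+n*f[1],1),round(-n*f[0]+c*f[1],1))
E
```

```text
(no output)
```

Request:
apply_moves([
  [[0,-0.2,0,0,0,0],[0,-0.2,0,0,0,0],[0.08,0,0,0,0,0],[0,0,0,0,0,0],[0,0,0,0,0,0]],
])

```text
clock: 15.1
eef_pos: [518.8, 78.3, 185.0]
tool_rot: [3.14, 0.001, 1.36]
force: [-0.8, -0.6, -0.5]
width: 28.4
```

```bash
python3 -c "
from h import *
st();un()"
```

```text
t 15.1 pos [518.8  78.3 185. ] yaw [179.9   0.   77.9] F [-0.8 -0.6 -0.5] w 28.4
unit xy -101.6 0.1 F -0.6 -0.7
```

Request:
apply_moves([
  [[0,0.1,0,0,0,0],[0,0.1,0,0,0,0],[0,0.1,0,0,0,0],[0,0.1,0,0,0,0],[0,0,0,0,0,0]],
])

```text
clock: 15.72
eef_pos: [537.9, 75.4, 184.8]
tool_rot: [3.141, -0.001, 1.361]
force: [0.7, 2.8, -1.2]
width: 28.7
```

```bash
python3 -c "
from h import *
st();un()"
```

```text
t 15.72 pos [537.9  75.4 184.8] yaw [180.  -0.  78.] F [ 0.7  2.8 -1.2] w 28.7
unit xy -82.3 1.2 F 0.1 2.9
```

```bash
sed -i 's/^U=.*/U=np.array([618.3,57.7]);UY=-12.24/' h.py
python3 - <<'E'
from h import *
s=ctrl.read_state()['eef_pos']
p=uw(-122,0);q=uw(-60,0);r=uw(-11,0);Y=77.76
plan([(s[0],s[1],242,Y),(*p,242,Y),(*p,189,Y,2)]);print()
plan([(*q,189,Y,5),(*r,189,Y,5)],(*p,189,Y))
E
```

```text
[[0,0,-0.57,0,0,0.02],[0,0,-0.57,0,0,0.02],[0,-0.79,0,0,0,0],[0,0,0.53,0,0,0],[0,0,0.53,0,0,0]]

[[0,0.25,0,0,0,0],[0,0.25,0,0,0,0],[0,0.25,0,0,0,0],[0,0.25,0,0,0,0],[0,0.25,0,0,0,0]]
[[0,0.2,0,0,0,0],[0,0.2,0,0,0,0],[0,0.2,0,0,0,0],[0,0.2,0,0,0,0],[0,0.2,0,0,0,0]]
```

Request:
apply_moves([
  [[0,0,0,0,0,0],[0,0,0,0,0,0],[0,0,0,0,0,0],[0,0,0,0,0,0],[0,0,0,0,0,0]],
], claw=0.03)

```text
clock: 16.35
eef_pos: [537.8, 74.3, 185.0]
tool_rot: [3.141, 0.001, 1.36]
force: [0.2, 0.5, -1.0]
width: 44.1
```

Request:
apply_moves([
  [[0,0,-0.57,0,0,0],[0,0,-0.57,0,0,0],[0,-0.79,0,0,0,0],[0,0,0,0,0,0],[0,0,0,0,0,0]],
])

```text
clock: 16.98
eef_pos: [499.7, 82.5, 242.1]
tool_rot: [3.14, 0.0, 1.36]
force: [0.4, 0.1, 0.7]
width: 44.0
```

Request:
apply_moves([
  [[0,0,0,0,0,0],[0,0,0,0,0,0],[0,0,0,0,0,0],[0,0,0.53,0,0,0],[0,0,0.53,0,0,0]],
], claw=-1)

```text
clock: 17.6
eef_pos: [499.6, 82.6, 188.4]
tool_rot: [3.14, 0.0, 1.36]
force: [0.0, 0.1, -0.3]
width: 0.0
```

Request:
apply_moves([
  [[0,0.25,0,0,0,0],[0,0.25,0,0,0,0],[0,0.25,0,0,0,0],[0,0.25,0,0,0,0],[0,0.25,0,0,0,0]],
])

```text
clock: 18.23
eef_pos: [561.2, 69.4, 189.3]
tool_rot: [3.14, 0.0, 1.36]
force: [-1.2, 0.5, 1.2]
width: 0.1
```

Run:
```python
from h import *
st();un()
a=viewer.get_image('side')[130:230,290:450];b=viewer.get_image('wrist')
cv2.imwrite('pics/p3.png',np.hstack([cv2.resize(a,(470,400)),b[:,150:480]]))
```

```text
t 18.23 pos [561.2  69.4 189.3] yaw [179.9   0.   77.9] F [-1.2  0.5  1.2] w 0.1
unit xy -58.3 -0.7 F -1.3 0.2
```

View pics/p3.png

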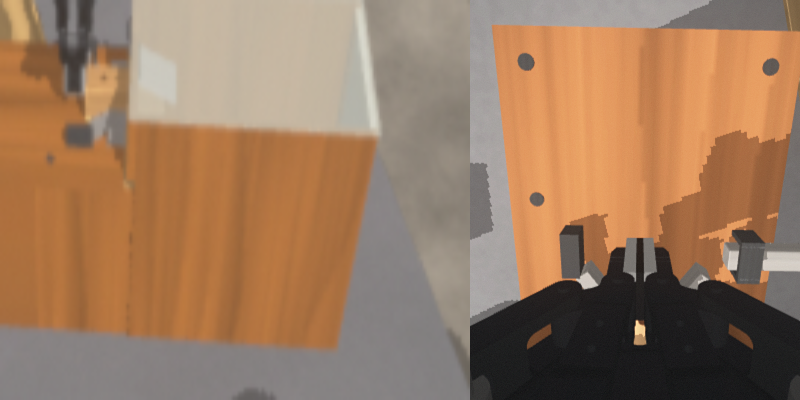

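Request:
apply_moves([
  [[0,0.19,0,0,0,0],[0,0.19,0,0,0,0],[0,0.19,0,0,0,0],[0,0.19,0,0,0,0],[0,0.19,0,0,0,0]],
])

```text
clock: 18.95
eef_pos: [603.1, 60.1, 188.4]
tool_rot: [-3.133, 0.003, 1.36]
force: [-22.7, 3.9, 16.3]
width: -0.3
```

Request:
apply_moves([
  [[0,0,0,0,0,0],[0,0,0,0,0,0],[0,-0.5,0,0,0,0],[0,-0.8,0,0,0,0],[0,0,-0.8,0,0,0]],
])

```text
clock: 19.58
eef_pos: [536.9, 73.2, 226.2]
tool_rot: [-3.131, 0.005, 1.363]
force: [1.8, -0.6, 0.5]
width: 0.2
```

Run:
```python
from h import *
st();un()
a=viewer.get_image('side')[130:230,290:450];b=viewer.get_image('top')
for o in woods('top',im=b):
    if abs(o[2]-80)<6: print(*o)
cv2.imwrite('pics/p4.png',np.hstack([cv2.resize(a,(400,340)),cv2.resize(b[110:250,210:375],(400,340))]))
```

```text
t 19.57 pos [536.9  73.2 226.2] yaw [-179.4    0.3   78.1] F [ 1.8 -0.6  0.5] w 0.2
unit xy -82.8 -2.1 F 1.9 -0.2
[382. 246.] [ 449.1 -305.6] 80.2 38.8 -6.6
[419. 244.] [ 454.7 -424.5] 79.4 30.8 2.6
[337. 214.] [ 554.8 -160.9] 79.5 38.8 -15.0
[421. 212.] [ 560.  -435.2] 79.7 31.0 13.4
```

View pics/p4.png

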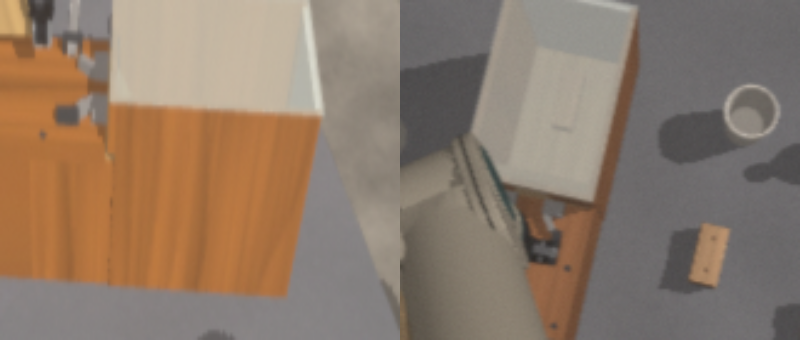

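```bash
cat > pk.py <<'E'
from h import *
import sys
cx,cy,a=map(float,sys.argv[1:4]); Y=a+90; g=grip((cx,cy),a,-22); s=ctrl.read_state()
print('go'); plan([(s['eef_pos'][0],s['eef_pos'][1],270,78),((s['eef_pos'][0]+g[0])/2,(s['eef_pos'][1]+g[1])/2,250,(78+Y)/2),(*g,120,Y),(*g,60,Y)])
print('down'); plan([(*g,9,Y,4)],(*g,60,Y))
p=uw(-122,0)
print('carry'); plan([(*g,200,Y),(*p,250,77.76),(*p,210,77.76)],(*g,9,Y))
E
python3 pk.py 454.7 -424.5 2.5
```

```text
go
[[0,0.01,-0.75,0.07,-0.02,0],[-0.85,-0.01,0.07,0,0,-0.2],[-0.85,-0.03,0.07,0,0,-0.2],[-0.85,-0.05,0.07,0,0,-0.2],[-0.85,-0.06,0.07,0,0,-0.2]]
[[-0.85,-0.08,0.07,0,0,-0.2],[-0.85,-0.1,0.07,0,0,-0.2],[-0.85,-0.12,0.43,0,0,-0.2],[-0.84,-0.14,0.43,0,0,-0.2],[-0.84,-0.15,0.43,0,0,-0.2]]
[[-0.84,-0.17,0.43,0,0,-0.2],[-0.83,-0.19,0.43,0,0,-0.2],[-0.83,-0.21,0.43,0,0,-0.2],[0,0,0.6,0,0,0],[0,0,0.6,0,0,0]]
down
[[0,0,0.26,0,0,0],[0,0,0.26,0,0,0],[0,0,0.26,0,0,0],[0,0,0.26,0,0,0],[0,0,0,0,0,0]]
carry
[[0,0,-0.95,0,0,0],[0,0,-0.95,0,0,0],[0,0,-0.95,0,0,0],[0,0,-0.95,0,0,0],[0.92,0.16,-0.09,0,0,0.22]]
[[0.92,0.14,-0.09,0,0,0.22],[0.93,0.12,-0.09,0,0,0.22],[0.93,0.1,-0.09,0,0,0.22],[0.93,0.07,-0.09,0,0,0.22],[0.93,0.05,-0.09,0,0,0.22]]
[[0.93,0.03,-0.09,0,0,0.22],[0.93,0.01,-0.09,0,0,0.22],[0.93,-0.01,-0.09,0,0,0.22],[0.93,-0.03,-0.09,0,0,0.22],[0.93,-0.06,-0.09,0,0,0.22]]
[[0,0,0.8,0,0,0],[0,0,0,0,0,0],[0,0,0,0,0,0],[0,0,0,0,0,0],[0,0,0,0,0,0]]
```

Request:
apply_moves([
  [[0,0.01,-0.75,0.07,-0.02,0],[-0.85,-0.01,0.07,0,0,-0.2],[-0.85,-0.03,0.07,0,0,-0.2],[-0.85,-0.05,0.07,0,0,-0.2],[-0.85,-0.06,0.07,0,0,-0.2]],
])

```text
clock: 20.3
eef_pos: [506.0, -94.4, 252.7]
tool_rot: [-3.135, 0.002, 1.444]
force: [-0.1, -0.6, 0.2]
width: -0.2
```

Request:
apply_moves([
  [[-0.85,-0.08,0.07,0,0,-0.2],[-0.85,-0.1,0.07,0,0,-0.2],[-0.85,-0.12,0.43,0,0,-0.2],[-0.84,-0.14,0.43,0,0,-0.2],[-0.84,-0.15,0.43,0,0,-0.2]],
], claw=0.46)

```text
clock: 20.92
eef_pos: [458.0, -303.0, 181.2]
tool_rot: [-3.135, 0.002, 1.549]
force: [0.6, -0.1, 0.7]
width: 62.2
```

Request:
apply_moves([
  [[-0.84,-0.17,0.43,0,0,-0.2],[-0.83,-0.19,0.43,0,0,-0.2],[-0.83,-0.21,0.43,0,0,-0.2],[0,0,0.6,0,0,0],[0,0,0.6,0,0,0]],
])

```text
clock: 21.55
eef_pos: [428.2, -427.7, 56.4]
tool_rot: [-3.135, 0.001, 1.609]
force: [0.3, 0.1, 0.5]
width: 62.1
```

Run:
```python
from h import *
st()
for o in woods('top'):
    if abs(o[2]-80)<10: print(*o)
im=viewer.get_image('wrist'); m=cv2.inRange(cv2.cvtColor(im,cv2.COLOR_BGR2HSV),(8,60,90),(22,220,255)); 
for c in cv2.findContours(m,cv2.RETR_EXTERNAL,cv2.CHAIN_APPROX_NONE)[0]:
    if cv2.contourArea(c)>1500: print(cv2.boundingRect(c))
```

```text
t 21.55 pos [ 428.2 -427.7   56.4] yaw [-1.796e+02  1.000e-01  9.220e+01] F [0.3 0.1 0.5] w 62.1
[382. 246.] [ 449.9 -305.5] 78.6 39.1 -6.6
[337. 214.] [ 554.8 -160.9] 79.5 38.8 -15.0
[421. 212.] [ 560.  -435.2] 79.7 31.0 13.4
[124. 169.] [713.6 534.6] 71.3 50.5 -71.4
(283, 206, 61, 137)
(452, 201, 127, 121)
(41, 6, 131, 165)
```

Request:
apply_moves([
  [[0.04,0.09,0.22,-0.05,0,0],[0,0,0.24,0,0,0],[0,0,0.24,0,0,0],[0,0,0.22,0,0,0],[0,0,0,0,0,0]],
])

```text
clock: 22.28
eef_pos: [432.1, -423.8, 10.8]
tool_rot: [-3.139, -0.0, 1.611]
force: [0.6, -0.2, 0.3]
width: 62.2
```

Request:
apply_moves([
  [[0,0,0,0,0,0],[0,0,0,0,0,0],[0,0,0,0,0,0],[0,0,0,0,0,0],[0,0,0,0,0,0]],
], claw=-1)

```text
clock: 22.9
eef_pos: [433.1, -424.7, 12.5]
tool_rot: [-3.141, 0.002, 1.611]
force: [-0.7, -0.3, 5.3]
width: 28.6
```

Request:
apply_moves([
  [[0,0,-0.95,0,0,0],[0,0,-0.95,0,0,0],[0,0,-0.95,0,0,0],[0,0,-0.95,0,0,0],[0.92,0.16,-0.09,0,0,0.22]],
])

```text
clock: 23.52
eef_pos: [439.8, -382.4, 209.5]
tool_rot: [3.138, 0.008, 1.581]
force: [1.5, 1.3, -1.5]
width: 28.7
```

Request:
apply_moves([
  [[0.92,0.14,-0.09,0,0,0.22],[0.93,0.12,-0.09,0,0,0.22],[0.93,0.1,-0.09,0,0,0.22],[0.93,0.07,-0.09,0,0,0.22],[0.93,0.05,-0.09,0,0,0.22]],
])

```text
clock: 24.15
eef_pos: [469.4, -144.8, 228.4]
tool_rot: [-3.14, 0.001, 1.472]
force: [0.6, 0.1, -1.5]
width: 28.6
```

Request:
apply_moves([
  [[0.93,0.03,-0.09,0,0,0.22],[0.93,0.01,-0.09,0,0,0.22],[0.93,-0.01,-0.09,0,0,0.22],[0.93,-0.03,-0.09,0,0,0.22],[0.93,-0.06,-0.09,0,0,0.22]],
])

```text
clock: 24.78
eef_pos: [499.9, 85.6, 250.6]
tool_rot: [-3.14, 0.002, 1.357]
force: [0.3, 0.1, -0.5]
width: 28.4
```

Request:
apply_moves([
  [[0,0,0.8,0,0,0],[0,0,0,0,0,0],[0,0,0,0,0,0],[0,0,0,0,0,0],[0,0,0,0,0,0]],
])

```text
clock: 25.4
eef_pos: [500.7, 83.9, 211.5]
tool_rot: [3.141, 0.001, 1.357]
force: [-0.7, 0.5, -0.2]
width: 28.3
```

```bash
cat > ins.py <<'E'
from h import *
st();un(); p=uw(-122,0.5);q=uw(-82,0.5)
plan([(*p,186,77.76,5)]);plan([(*q,186,77.76,5)],(*p,186,77.76))
im=viewer.get_image('wrist'); m=cv2.inRange(cv2.cvtColor(im,cv2.COLOR_BGR2HSV),(14,60,120),(25,160,255)); 
for c in cv2.findContours(m,cv2.RETR_EXTERNAL,cv2.CHAIN_APPROX_NONE)[0]:
    if cv2.contourArea(c)>1000: print(cv2.boundingRect(c))
cv2.imwrite('pics/ins.png',im)
E
python3 ins.py
```

```text
t 25.4 pos [500.7  83.9 211.5] yaw [1.80e+02 1.00e-01 7.77e+01] F [-0.7  0.5 -0.2] w 28.3
unit xy -120.5 0.6 F -0.8 0.4
[[0,-0.01,0.1,0,0,0],[0,-0.01,0.1,0,0,0],[0,-0.01,0.1,0,0,0],[0,-0.01,0.1,0,0,0],[0,-0.01,0.1,0,0,0]]
[[0,0.16,0,0,0,0],[0,0.16,0,0,0,0],[0,0.16,0,0,0,0],[0,0.16,0,0,0,0],[0,0.16,0,0,0,0]]
(103, 226, 58, 73)
(252, 156, 102, 189)
(440, 0, 200, 213)
```

Request:
apply_moves([
  [[0,0,0.1,0,0,0],[0,0,0.1,0,0,0],[0,0,0.1,0,0,0],[0,0,0.1,0,0,0],[0,0,0.11,0,0,0]],
])

```text
clock: 26.08
eef_pos: [500.0, 84.3, 184.7]
tool_rot: [-3.14, 0.001, 1.358]
force: [0.1, -0.1, -1.6]
width: 28.7
```

Request:
apply_moves([
  [[0,0.15,0,0,0,0],[0,0.15,0,0,0,0],[0,0.15,0,0,0,0],[0,0.15,0,0,0,0],[0,0.15,0,0,0,0]],
])

```text
clock: 26.7
eef_pos: [537.3, 76.2, 185.1]
tool_rot: [-3.14, 0.001, 1.358]
force: [0.2, -0.2, -1.6]
width: 28.5
```

```bash
python3 -c "
from h import *
st();un()"
```

```text
t 26.7 pos [537.3  76.2 185.1] yaw [-1.799e+02  1.000e-01  7.780e+01] F [ 0.2 -0.2 -1.6] w 28.5
unit xy -83.1 0.9 F 0.3 -0.2
```

Request:
apply_moves([
  [[0,0,0,0,0,0],[0,0,0,0,0,0],[0,0,0,0,0,0],[0,0,0,0,0,0],[0,0,0,0,0,0]],
], claw=0.03)

```text
clock: 27.32
eef_pos: [536.6, 76.4, 185.2]
tool_rot: [-3.14, 0.001, 1.358]
force: [-0.1, 0.5, -0.8]
width: 43.9
```

Request:
apply_moves([
  [[0,0,-0.57,0,0,0],[0,0,-0.57,0,0,0],[0,-0.79,0,0,0,0],[0,0,0,0,0,0],[0,0,0,0,0,0]],
])

```text
clock: 27.95
eef_pos: [498.7, 84.6, 242.4]
tool_rot: [-3.141, 0.001, 1.358]
force: [0.7, 0.6, -0.4]
width: 44.1
```

Request:
apply_moves([
  [[0,0,0,0,0,0],[0,0,0,0,0,0],[0,0,0,0,0,0],[0,0,0.53,0,0,0],[0,0,0.53,0,0,0]],
], claw=-1)

```text
clock: 28.58
eef_pos: [498.6, 84.7, 188.7]
tool_rot: [-3.141, 0.001, 1.358]
force: [0.0, 0.2, -0.1]
width: -0.0
```

Request:
apply_moves([
  [[0,0.25,0,0,0,0],[0,0.25,0,0,0,0],[0,0.25,0,0,0,0],[0,0.25,0,0,0,0],[0,0.25,0,0,0,0]],
])

```text
clock: 29.2
eef_pos: [560.1, 71.3, 189.5]
tool_rot: [-3.141, 0.001, 1.358]
force: [-1.6, 1.3, 0.4]
width: 0.2
```

Request:
apply_moves([
  [[0,0.18,0,0,0,0],[0,0.18,0,0,0,0],[0,0.18,0,0,0,0],[0,0.18,0,0,0,0],[0,0.18,0,0,0,0]],
])

```text
clock: 29.82
eef_pos: [603.6, 61.9, 189.0]
tool_rot: [-3.14, 0.001, 1.358]
force: [-8.9, 3.9, 4.2]
width: -0.1
```

```bash
python3 -c "
from h import *
st();un()"
```

```text
t 29.82 pos [603.6  61.9 189. ] yaw [-1.799e+02  1.000e-01  7.780e+01] F [-8.9  3.9  4.2] w -0.1
unit xy -15.3 1.0 F -9.5 2.0
```

Request:
apply_moves([
  [[0,0,0,0,0,0],[0,0,0,0,0,0],[0,-0.5,0,0,0,0],[0,-0.8,0,0,0,0],[0,0,-0.8,0,0,0]],
])

```text
clock: 30.45
eef_pos: [533.3, 75.7, 226.6]
tool_rot: [-3.13, 0.006, 1.361]
force: [2.3, -0.7, -0.3]
width: 0.1
```

```bash
python3 - <<'E'
from h import *
a=viewer.get_image('side')[130:230,290:450];b=viewer.get_image('top')
for o in woods('top',im=b):
    if abs(o[2]-80)<6: print(*o)
cv2.imwrite('pics/p5.png',np.hstack([cv2.resize(a,(400,340)),cv2.resize(b[110:250,210:375],(400,340))]))
E
python3 pk.py 560 -435.2 13.4
```

```text
[383. 246.] [ 449.3 -305.7] 80.4 38.8 -7.1
[ 85. 233.] [503.8 649.3] 85.6 23.7 28.7
[337. 214.] [ 554.8 -160.9] 79.5 38.8 -15.0
[421. 212.] [ 560.2 -435.1] 79.2 31.0 13.4
go
[[0,0,-0.74,0.05,-0.01,-0.02],[-0.84,0.17,0.07,0,0,-0.35],[-0.85,0.14,0.07,0,0,-0.35],[-0.85,0.11,0.07,0,0,-0.35],[-0.86,0.08,0.07,0,0,-0.35]]
[[-0.86,0.05,0.07,0,0,-0.35],[-0.86,0.02,0.07,0,0,-0.35],[-0.74,-0.01,0.37,0,0,-0.3],[-0.74,-0.04,0.37,0,0,-0.3],[-0.74,-0.06,0.37,0,0,-0.3]]
[[-0.73,-0.08,0.37,0,0,-0.3],[-0.73,-0.11,0.37,0,0,-0.3],[-0.73,-0.13,0.37,0,0,-0.3],[-0.72,-0.15,0.37,0,0,-0.3],[0,0,0.6,0,0,0]]
[[0,0,0.6,0,0,0],[0,0,0,0,0,0],[0,0,0,0,0,0],[0,0,0,0,0,0],[0,0,0,0,0,0]]
down
[[0,0,0.26,0,0,0],[0,0,0.26,0,0,0],[0,0,0.26,0,0,0],[0,0,0.26,0,0,0],[0,0,0,0,0,0]]
carry
[[0,0,-0.95,0,0,0],[0,0,-0.95,0,0,0],[0,0,-0.95,0,0,0],[0,0,-0.95,0,0,0],[0.94,0.15,-0.09,0,0,0.39]]
[[0.95,0.11,-0.09,0,0,0.39],[0.95,0.07,-0.09,0,0,0.39],[0.95,0.03,-0.09,0,0,0.39],[0.96,0,-0.09,0,0,0.39],[0.95,-0.04,-0.09,0,0,0.39]]
[[0.95,-0.08,-0.09,0,0,0.39],[0.95,-0.12,-0.09,0,0,0.39],[0.94,-0.16,-0.09,0,0,0.39],[0.93,-0.2,-0.09,0,0,0.39],[0.93,-0.23,-0.09,0,0,0.39]]
[[0,0,0.8,0,0,0],[0,0,0,0,0,0],[0,0,0,0,0,0],[0,0,0,0,0,0],[0,0,0,0,0,0]]
```

View pics/p5.png

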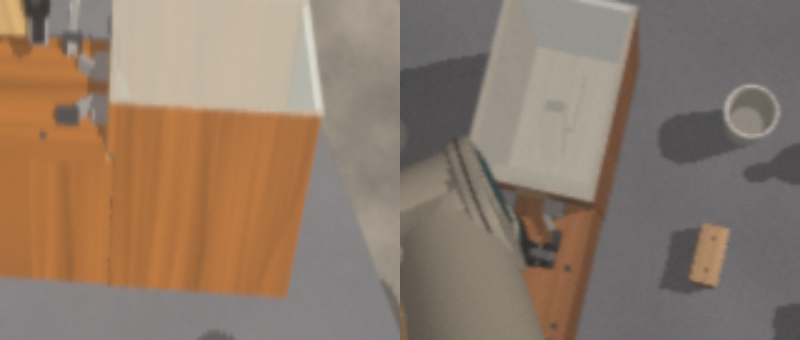

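Request:
apply_moves([
  [[0,0,-0.74,0.05,-0.01,-0.02],[-0.84,0.17,0.07,0,0,-0.35],[-0.85,0.14,0.07,0,0,-0.35],[-0.85,0.11,0.07,0,0,-0.35],[-0.86,0.08,0.07,0,0,-0.35]],
])

```text
clock: 31.18
eef_pos: [538.2, -97.7, 252.2]
tool_rot: [-3.136, 0.002, 1.508]
force: [0.5, -0.2, 0.5]
width: 0.2
```

Request:
apply_moves([
  [[-0.86,0.05,0.07,0,0,-0.35],[-0.86,0.02,0.07,0,0,-0.35],[-0.74,-0.01,0.37,0,0,-0.3],[-0.74,-0.04,0.37,0,0,-0.3],[-0.74,-0.06,0.37,0,0,-0.3]],
], claw=0.46)

```text
clock: 31.8
eef_pos: [536.3, -295.0, 189.3]
tool_rot: [-3.135, 0.001, 1.675]
force: [0.5, -0.7, 0.0]
width: 62.4
```

Request:
apply_moves([
  [[-0.73,-0.08,0.37,0,0,-0.3],[-0.73,-0.11,0.37,0,0,-0.3],[-0.73,-0.13,0.37,0,0,-0.3],[-0.72,-0.15,0.37,0,0,-0.3],[0,0,0.6,0,0,0]],
])

```text
clock: 32.42
eef_pos: [533.1, -446.7, 85.6]
tool_rot: [-3.135, 0.004, 1.794]
force: [0.4, 1.8, 0.1]
width: 62.2
```

Request:
apply_moves([
  [[0,0,0.6,0,0,0],[0,0,0,0,0,0],[0,0,0,0,0,0],[0,0,0,0,0,0],[0,0,0,0,0,0]],
])

```text
clock: 33.05
eef_pos: [534.4, -441.6, 57.5]
tool_rot: [-3.136, 0.001, 1.8]
force: [0.3, -0.3, 0.4]
width: 62.5
```

Run:
```python
from h import *
st(); g=grip((560.1,-435.1),13.4,-22); plan([(*g,9,103.4,4)])
im=viewer.get_image('wrist'); m=cv2.inRange(cv2.cvtColor(im,cv2.COLOR_BGR2HSV),(8,60,90),(22,220,255)); 
for c in cv2.findContours(m,cv2.RETR_EXTERNAL,cv2.CHAIN_APPROX_NONE)[0]:
    if cv2.contourArea(c)>1500: print(cv2.boundingRect(c))
```

```text
t 33.05 pos [ 534.4 -441.6   57.5] yaw [-1.797e+02  1.000e-01  1.031e+02] F [ 0.3 -0.3  0.4] w 62.5
[[0,0.02,0.24,-0.01,0,-0.01],[0,0.02,0.24,-0.01,0,-0.01],[0,0.02,0.24,-0.01,0,-0.01],[0,0.02,0.24,-0.01,0,-0.01],[0,0,0,0,0,0]]
(295, 201, 51, 127)
(501, 61, 139, 165)
```

Request:
apply_moves([
  [[0,0.02,0.24,-0.01,0,0],[0,0.02,0.24,-0.01,0,0],[0,0.02,0.24,-0.01,0,0],[0,0.02,0.24,-0.01,0,0],[0,0,0,0,0,0]],
])

```text
clock: 33.72
eef_pos: [536.6, -439.5, 6.4]
tool_rot: [-3.137, -0.003, 1.8]
force: [0.3, -0.2, -0.2]
width: 62.6
```

Request:
apply_moves([
  [[0,0,0,0,0,0],[0,0,0,0,0,0],[0,0,0,0,0,0],[0,0,0,0,0,0],[0,0,0,0,0,0]],
], claw=-1)

```text
clock: 34.35
eef_pos: [537.9, -440.6, 8.9]
tool_rot: [-3.14, 0.0, 1.8]
force: [-0.4, 0.4, 5.5]
width: 28.9
```

Request:
apply_moves([
  [[0,0,-0.95,0,0,0],[0,0,-0.95,0,0,0],[0,0,-0.95,0,0,0],[0,0,-0.95,0,0,0],[0.94,0.15,-0.09,0,0,0.39]],
])

```text
clock: 34.98
eef_pos: [535.6, -397.7, 206.0]
tool_rot: [3.14, 0.007, 1.751]
force: [0.6, 1.6, -1.9]
width: 28.6
```

Request:
apply_moves([
  [[0.95,0.11,-0.09,0,0,0.39],[0.95,0.07,-0.09,0,0,0.39],[0.95,0.03,-0.09,0,0,0.39],[0.96,0,-0.09,0,0,0.39],[0.95,-0.04,-0.09,0,0,0.39]],
])

```text
clock: 35.6
eef_pos: [517.1, -153.2, 225.0]
tool_rot: [-3.138, -0.0, 1.553]
force: [1.2, -0.3, -0.6]
width: 28.7
```

Request:
apply_moves([
  [[0.95,-0.08,-0.09,0,0,0.39],[0.95,-0.12,-0.09,0,0,0.39],[0.94,-0.16,-0.09,0,0,0.39],[0.93,-0.2,-0.09,0,0,0.39],[0.93,-0.23,-0.09,0,0,0.39]],
])

```text
clock: 36.22
eef_pos: [500.8, 84.6, 247.6]
tool_rot: [-3.138, 0.001, 1.349]
force: [0.4, -0.3, -0.0]
width: 29.0
```

Request:
apply_moves([
  [[0,0,0.8,0,0,0],[0,0,0,0,0,0],[0,0,0,0,0,0],[0,0,0,0,0,0],[0,0,0,0,0,0]],
])

```text
clock: 36.85
eef_pos: [501.9, 82.9, 208.5]
tool_rot: [-3.14, 0.0, 1.35]
force: [0.6, 1.0, -0.5]
width: 29.1
```

```bash
python3 ins.py
```

```text
t 36.85 pos [501.9  82.9 208.5] yaw [-179.9    0.    77.3] F [ 0.6  1.  -0.5] w 29.1
unit xy -119.1 -0.1 F 0.4 1.1
[[0,-0.01,0.09,0,0,-0.01],[0,-0.01,0.09,0,0,-0.01],[0,-0.01,0.09,0,0,-0.01],[0,-0.01,0.09,0,0,-0.01],[0,-0.01,0.09,0,0,-0.01]]
[[0,0.16,0,0,0,0],[0,0.16,0,0,0,0],[0,0.16,0,0,0,0],[0,0.16,0,0,0,0],[0,0.16,0,0,0,0]]
(102, 227, 59, 74)
(277, 165, 77, 180)
(252, 155, 26, 100)
(440, 0, 200, 211)
```

Request:
apply_moves([
  [[0.01,-0.01,0.11,0,0,-0.02],[0.01,-0.01,0.11,0,0,-0.02],[0,-0.01,0.11,0,0,-0.02],[0,-0.01,0.11,0,0,-0.02],[0,-0.01,0.1,0,0,0]],
])

```text
clock: 37.52
eef_pos: [498.9, 84.8, 180.3]
tool_rot: [-3.138, 0.001, 1.359]
force: [-0.1, 0.8, -0.6]
width: 28.8
```

Request:
apply_moves([
  [[0,0.15,0,0,0,0],[0,0.15,0,0,0,0],[0,0.15,0,0,0,0],[0,0.15,0,0,0,0],[0,0.15,0,0,0,0]],
])

```text
clock: 38.15
eef_pos: [536.3, 76.8, 180.7]
tool_rot: [-3.139, 0.001, 1.359]
force: [0.4, 0.5, -0.4]
width: 28.7
```

```bash
python3 -c "
from h import *
st();un()"
```

```text
t 38.15 pos [536.3  76.8 180.7] yaw [-179.8    0.    77.9] F [ 0.4  0.5 -0.4] w 28.7
unit xy -84.2 1.2 F 0.3 0.6
```

Request:
apply_moves([
  [[0,0,0,0,0,0],[0,0,0,0,0,0],[0,0,0,0,0,0],[0,0,0,0,0,0],[0,0,0,0,0,0]],
], claw=0.03)

```text
clock: 38.78
eef_pos: [535.6, 77.0, 180.7]
tool_rot: [-3.139, 0.001, 1.359]
force: [0.4, 0.6, 0.7]
width: 43.8
```

Request:
apply_moves([
  [[0,0,-0.62,0,0,0],[0,0,-0.62,0,0,0],[0,-0.79,0,0,0,0],[0,0,0,0,0,0],[0,0,0,0,0,0]],
])

```text
clock: 39.4
eef_pos: [497.7, 85.1, 242.9]
tool_rot: [-3.14, 0.001, 1.359]
force: [-0.1, -0.0, -1.1]
width: 44.1
```

Request:
apply_moves([
  [[0,0,0,0,0,0],[0,0,0,0,0,0],[0,0,0,0,0,0],[0,0,0.53,0,0,0],[0,0,0.53,0,0,0]],
], claw=-1)

```text
clock: 40.02
eef_pos: [497.6, 85.2, 189.3]
tool_rot: [-3.14, 0.0, 1.359]
force: [-1.0, -0.3, 0.1]
width: 0.0
```

Request:
apply_moves([
  [[0,0.25,0,0,0,0],[0,0.25,0,0,0,0],[0,0.25,0,0,0,0],[0,0.25,0,0,0,0],[0,0.25,0,0,0,0]],
])

```text
clock: 40.65
eef_pos: [559.1, 71.9, 189.9]
tool_rot: [-3.139, 0.0, 1.359]
force: [-1.6, 0.6, 0.6]
width: 0.0
```

Request:
apply_moves([
  [[0,0.18,0,0,0,0],[0,0.18,0,0,0,0],[0,0.18,0,0,0,0],[0,0.18,0,0,0,0],[0,0.19,0,0,0,0]],
])

```text
clock: 41.28
eef_pos: [603.3, 62.4, 189.4]
tool_rot: [-3.139, 0.001, 1.359]
force: [-0.2, 0.5, 1.4]
width: 0.4
```

Request:
apply_moves([
  [[0,0,0,0,0,0],[0,0,0,0,0,0],[0,-0.5,0,0,0,0],[0,-0.8,0,0,0,0],[0,0,-0.8,0,0,0]],
])

```text
clock: 41.9
eef_pos: [532.6, 76.1, 227.0]
tool_rot: [-3.128, 0.005, 1.362]
force: [1.0, 0.3, 0.4]
width: -0.3
```

```bash
cat > pk2.py <<'E'
from h import *
import sys
cx,cy,a,ty=map(float,sys.argv[1:5]); Y=a+90; g=(cx,cy); s=ctrl.read_state(); e=s['eef_pos']
t=grip((476,350),5+90,ty)
print('go'); plan([(e[0],e[1],270,np.degrees(s['tool_rot'][2])),(*g,120,Y),(*g,60,Y)])
print('down'); plan([(*g,10,Y,4)],(*g,60,Y))
print('carry'); plan([(*g,120,Y),(480,30,270,90),(*t,200,95),(*t,70,95)],(*g,10,Y)); print(t)
E
python3 - <<'E'
from h import *
st()
a=viewer.get_image('side')[130:230,290:450];b=viewer.get_image('top')
for o in woods('top',im=b,z=38):
    if abs(o[2]-80)<8: print(*o)
cv2.imwrite('pics/p6.png',np.hstack([cv2.resize(a,(400,340)),cv2.resize(b[110:250,210:375],(400,340))]))
E
python3 pk2.py 554 -160 -15 45
```

```text
t 41.9 pos [532.6  76.1 227. ] yaw [-179.2    0.3   78.1] F [1.  0.3 0.4] w -0.3
[382. 246.] [ 449.  -304.1] 79.7 38.5 -6.6
[337. 214.] [ 554.1 -160.4] 79.0 38.6 -15.0
go
[[0,0,-0.73,0.04,-0.02,0],[-0.76,0.21,0.5,0,0,0.08],[-0.76,0.21,0.5,0,0,0.08],[-0.76,0.22,0.5,0,0,0.08],[-0.76,0.23,0.5,0,0,0.08]]
[[-0.76,0.23,0.5,0,0,0.08],[-0.75,0.24,0.5,0,0,0.08],[0,0,0.6,0,0,0],[0,0,0.6,0,0,0],[0,0,0,0,0,0]]
down
[[0,0,0.25,0,0,0],[0,0,0.25,0,0,0],[0,0,0.25,0,0,0],[0,0,0.25,0,0,0],[0,0,0,0,0,0]]
carry
[[0,0,-0.73,0,0,0],[0,0,-0.73,0,0,0],[0,0,-0.73,0,0,0],[0.55,-0.4,-0.5,0,0,-0.42],[0.56,-0.38,-0.5,0,0,-0.42]]
[[0.58,-0.35,-0.5,0,0,-0.42],[0.6,-0.33,-0.5,0,0,-0.42],[0.61,-0.3,-0.5,0,0,-0.42],[0.62,-0.27,-0.5,0,0,-0.42],[0.91,-0.02,0.18,0,0,-0.1]]
[[0.91,-0.01,0.17,0,0,-0.1],[0.91,0,0.18,0,0,-0.1],[0.91,0.01,0.18,0,0,-0.1],[0.91,0.02,0.18,0,0,-0.1],[0.91,0.03,0.17,0,0,-0.1]]
[[0.91,0.04,0.17,0,0,-0.1],[0.91,0.05,0.17,0,0,-0.1],[0,0,0.87,0,0,0],[0,0,0.87,0,0,0],[0,0,0.87,0,0,0]]
(np.float64(472.0779915763554), np.float64(394.82876141412856))
```

View pics/p6.png

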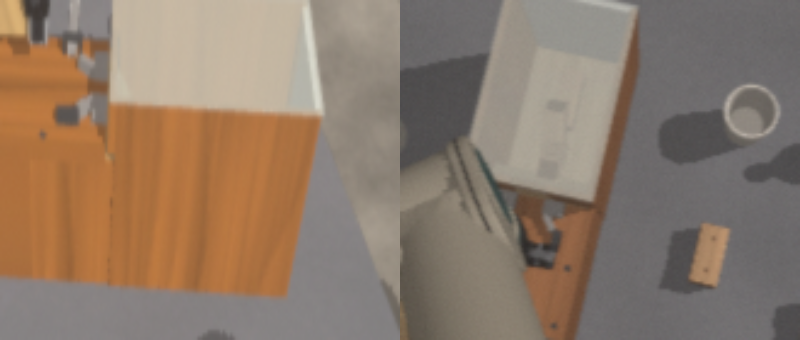

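Request:
apply_moves([
  [[0,0,-0.73,0.04,-0.02,0],[-0.76,0.21,0.5,0,0,0.08],[-0.76,0.21,0.5,0,0,0.08],[-0.76,0.22,0.5,0,0,0.08],[-0.76,0.23,0.5,0,0,0.08]],
])

```text
clock: 42.62
eef_pos: [547.5, -83.1, 165.5]
tool_rot: [-3.136, 0.003, 1.325]
force: [-0.7, 0.5, 0.1]
width: -0.1
```

Request:
apply_moves([
  [[-0.76,0.23,0.5,0,0,0.08],[-0.75,0.24,0.5,0,0,0.08],[0,0,0.3,0,0,0],[0,0,0.3,0,0,0],[0,0,0.3,0,0,0]],
], claw=0.6)

```text
clock: 43.25
eef_pos: [551.2, -159.2, 70.8]
tool_rot: [-3.135, 0.002, 1.311]
force: [-0.5, 0.2, 0.1]
width: 68.0
```

Run:
```python
from h import *
st(); plan([(554.3,-160.5,10,75,5)])
im=viewer.get_image('wrist'); m=cv2.inRange(cv2.cvtColor(im,cv2.COLOR_BGR2HSV),(8,60,90),(22,220,255)); 
for c in cv2.findContours(m,cv2.RETR_EXTERNAL,cv2.CHAIN_APPROX_NONE)[0]:
    if cv2.contourArea(c)>1500: print(cv2.boundingRect(c))
```

```text
t 43.25 pos [ 551.2 -159.2   70.8] yaw [-1.796e+02  1.000e-01  7.510e+01] F [-0.5  0.2  0.1] w 68.0
[[0,0.01,0.24,-0.01,0,0],[0,0.01,0.24,-0.01,0,0],[0,0.01,0.24,-0.01,0,0],[0,0.01,0.24,-0.01,0,0],[0,0.01,0.24,-0.01,0,0]]
(287, 163, 64, 129)
(510, 153, 130, 247)
(537, 87, 103, 71)
(0, 50, 122, 151)
(550, 0, 90, 66)
```

Request:
apply_moves([
  [[0,0.01,0.24,-0.01,0,0],[0,0.01,0.24,-0.01,0,0],[0,0.01,0.24,-0.01,0,0],[0,0.01,0.24,-0.01,0,0],[0,0.01,0.22,-0.01,0,0]],
])

```text
clock: 43.92
eef_pos: [552.7, -161.7, 11.4]
tool_rot: [-3.14, 0.003, 1.309]
force: [-1.1, -0.7, 0.2]
width: 68.0
```

Request:
apply_moves([
  [[0,0,0,0,0,0],[0,0,0,0,0,0],[0,0,0,0,0,0],[0,0,0,0,0,0],[0,0,0,0,0,0]],
], claw=-1)

```text
clock: 44.55
eef_pos: [552.8, -161.8, 12.5]
tool_rot: [-3.14, 0.003, 1.309]
force: [0.0, 0.0, 1.2]
width: 36.9
```

Request:
apply_moves([
  [[0,0,-0.73,0,0,0],[0,0,-0.73,0,0,0],[0,0,-0.73,0,0,0],[0.55,-0.4,-0.5,0,0,-0.42],[0.56,-0.38,-0.5,0,0,-0.42]],
])

```text
clock: 45.18
eef_pos: [528.0, -97.5, 172.6]
tool_rot: [-3.14, 0.003, 1.397]
force: [0.5, 0.4, -1.0]
width: 37.1
```

Request:
apply_moves([
  [[0.58,-0.35,-0.5,0,0,-0.42],[0.6,-0.33,-0.5,0,0,-0.42],[0.61,-0.3,-0.5,0,0,-0.42],[0.62,-0.27,-0.5,0,0,-0.42],[0.91,-0.02,0.18,0,0,-0.1]],
])

```text
clock: 45.8
eef_pos: [479.2, 74.6, 264.6]
tool_rot: [3.139, 0.003, 1.581]
force: [0.8, 0.2, -1.3]
width: 36.8
```

Request:
apply_moves([
  [[0.91,-0.01,0.17,0,0,-0.1],[0.91,0,0.18,0,0,-0.1],[0.91,0.01,0.18,0,0,-0.1],[0.91,0.02,0.18,0,0,-0.1],[0.91,0.03,0.17,0,0,-0.1]],
])

```text
clock: 46.42
eef_pos: [472.9, 302.9, 217.4]
tool_rot: [-3.139, 0.003, 1.636]
force: [1.1, -0.3, -0.8]
width: 37.1
```

Request:
apply_moves([
  [[0.91,0.04,0.17,0,0,-0.1],[0.91,0.05,0.17,0,0,-0.1],[0,0,0.87,0,0,0],[0,0,0.87,0,0,0],[0,0,0.87,0,0,0]],
])

```text
clock: 47.05
eef_pos: [470.9, 392.3, 68.7]
tool_rot: [-3.139, 0.003, 1.657]
force: [0.2, -0.2, -0.9]
width: 36.9
```

Run:
```python
from h import *
st(); plan([(472,395,20,95,5)])
b=viewer.get_image('wrist');a=viewer.get_image('side')[80:200,200:360]
cv2.imwrite('pics/p7.png',np.hstack([cv2.resize(a,(400,300)),cv2.resize(b,(400,300))]))
```

```text
t 47.05 pos [470.9 392.3  68.7] yaw [-1.799e+02  1.000e-01  9.490e+01] F [ 0.2 -0.2 -0.9] w 36.9
[[0.01,0.01,0.19,0,0,0],[0.01,0.01,0.19,0,0,0],[0.01,0.01,0.19,0,0,0],[0.01,0.01,0.19,0,0,0],[0.01,0.01,0.19,0,0,0]]
```

View pics/p7.png

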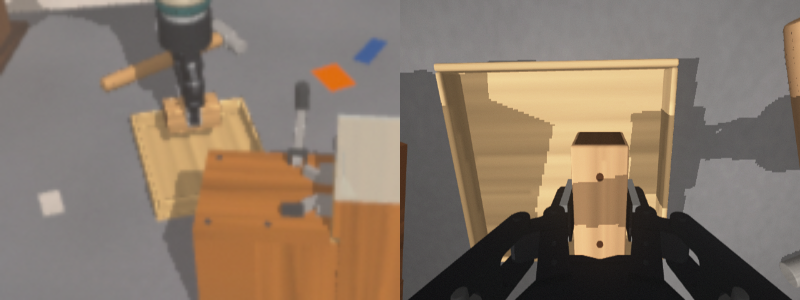

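Request:
apply_moves([
  [[0,0,0.19,0,0,0],[0,0,0.19,0,0,0],[0,0,0.19,0,0,0],[0,0,0.19,0,0,0],[0,0,0.2,0,0,0]],
])

```text
clock: 47.78
eef_pos: [471.0, 392.4, 21.7]
tool_rot: [-3.139, 0.002, 1.656]
force: [-0.4, -0.5, -1.0]
width: 37.3
```

Request:
apply_moves([
  [[0,0,0,0,0,0],[0,0,0,0,0,0],[0,0,0,0,0,0],[0,0,0,0,0,0],[0,0,0,0,0,0]],
], claw=0.3)

```text
clock: 48.4
eef_pos: [471.0, 392.4, 22.3]
tool_rot: [-3.139, 0.002, 1.656]
force: [-0.4, -0.0, -0.5]
width: 55.7
```

Request:
apply_moves([
  [[0,0,-0.6,0,0,0],[0,0,-0.9,0,0,0],[0,0,-0.9,0,0,0],[0,0,-0.9,0,0,0],[0,0,-0.9,0,0,0]],
])

```text
clock: 49.02
eef_pos: [471.2, 392.7, 233.7]
tool_rot: [-3.139, 0.002, 1.657]
force: [0.8, 1.1, -0.0]
width: 55.2
```

Run:
```python
from h import *
st()
for o in woods('top',z=38):
    if abs(o[2]-80)<8: print(*o)
g=(449,-304.5);Y=83.2;t=grip((476,350),95,-40)
plan([(470,100,270,90),(*g,120,Y),(*g,70,Y)]);print()
plan([(*g,120,Y),(465,-100,270,Y),(480,60,270,90),(*t,200,95),(*t,70,95)],(*g,11,Y));print(t)
```

```text
t 49.02 pos [471.2 392.7 233.7] yaw [-1.799e+02  1.000e-01  9.490e+01] F [ 0.8  1.1 -0. ] w 55.2
[382. 246.] [ 449.  -304.1] 79.7 38.5 -6.6
[[-0.84,-0.08,-0.09,0.01,-0.01,0.12],[-0.84,-0.07,-0.09,0.01,-0.01,0.12],[-0.84,-0.06,-0.09,0.01,-0.01,0.12],[-0.84,-0.05,-0.09,0.01,-0.01,0.12],[-0.84,-0.04,-0.09,0.01,-0.01,0.12]]
[[-0.84,-0.03,-0.09,0.01,-0.01,0.12],[-0.84,-0.02,-0.09,0.01,-0.01,0.12],[-0.9,-0.05,0.33,0,0,0.13],[-0.9,-0.03,0.33,0,0,0.13],[-0.9,-0.02,0.33,0,0,0.13]]
[[-0.9,-0.01,0.33,0,0,0.13],[-0.9,0,0.33,0,0,0.13],[-0.9,0.01,0.33,0,0,0.13],[-0.9,0.02,0.33,0,0,0.13],[-0.9,0.04,0.33,0,0,0.13]]
[[-0.9,0.05,0.33,0,0,0.13],[0,0,0.5,0,0,0],[0,0,0.5,0,0,0],[0,0,0,0,0,0],[0,0,0,0,0,0]]

[[0,0,-0.73,0,0,0],[0,0,-0.73,0,0,0],[0,0,-0.73,0,0,0],[0.68,-0.03,-0.5,0,0,0],[0.68,-0.03,-0.5,0,0,0]]
[[0.68,-0.03,-0.5,0,0,0],[0.68,-0.03,-0.5,0,0,0],[0.68,-0.03,-0.5,0,0,0],[0.68,-0.03,-0.5,0,0,0],[0.8,-0.02,0,0,0,-0.28]]
[[0.8,0,0,0,0,-0.28],[0.8,0.03,0,0,0,-0.28],[0.8,0.05,0,0,0,-0.28],[0.83,0,0.23,0,0,-0.14],[0.83,0.01,0.23,0,0,-0.14]]
[[0.83,0.02,0.23,0,0,-0.14],[0.83,0.03,0.23,0,0,-0.14],[0.83,0.05,0.23,0,0,-0.14],[0.83,0.06,0.23,0,0,-0.14],[0,0,0.87,0,0,0]]
[[0,0,0.87,0,0,0],[0,0,0.87,0,0,0],[0,0,0,0,0,0],[0,0,0,0,0,0],[0,0,0,0,0,0]]
(np.float64(479.48622970990635), np.float64(310.15221207633016))
```

Request:
apply_moves([
  [[-0.84,-0.08,-0.09,0,0,0.12],[-0.84,-0.07,-0.09,0,0,0.12],[-0.84,-0.06,-0.09,0,0,0.12],[-0.84,-0.05,-0.09,0,0,0.12],[-0.84,-0.04,-0.09,0,0,0.12]],
], claw=0.6)

```text
clock: 49.7
eef_pos: [469.0, 180.9, 255.2]
tool_rot: [-3.139, 0.003, 1.593]
force: [0.2, -0.1, -0.3]
width: 68.3
```

Request:
apply_moves([
  [[-0.84,-0.03,-0.09,0,0,0.12],[-0.84,-0.02,-0.09,0,0,0.12],[-0.9,-0.05,0.33,0,0,0.13],[-0.9,-0.03,0.33,0,0,0.13],[-0.9,-0.02,0.33,0,0,0.13]],
])

```text
clock: 50.32
eef_pos: [460.6, -38.1, 214.9]
tool_rot: [-3.14, 0.003, 1.527]
force: [0.8, -0.2, -0.2]
width: 68.6
```

Request:
apply_moves([
  [[-0.9,-0.01,0.33,0,0,0.13],[-0.9,0,0.33,0,0,0.13],[-0.9,0.01,0.33,0,0,0.13],[-0.9,0.02,0.33,0,0,0.13],[-0.9,0.04,0.33,0,0,0.13]],
])

```text
clock: 50.95
eef_pos: [447.7, -263.0, 132.8]
tool_rot: [-3.14, 0.003, 1.459]
force: [1.1, 0.0, -0.0]
width: 68.4
```

Request:
apply_moves([
  [[-0.9,0.05,0.33,0,0,0.13],[0,0,0.5,0,0,0],[0,0,0.5,0,0,0],[0,0,0,0,0,0],[0,0,0,0,0,0]],
])

```text
clock: 51.58
eef_pos: [445.6, -306.7, 67.6]
tool_rot: [-3.14, 0.003, 1.446]
force: [0.2, -0.1, -0.2]
width: 68.4
```

Run:
```python
from h import *
st(); plan([(449,-304.5,10,83.2,5)])
im=viewer.get_image('wrist'); m=cv2.inRange(cv2.cvtColor(im,cv2.COLOR_BGR2HSV),(8,60,90),(22,220,255)); 
for c in cv2.findContours(m,cv2.RETR_EXTERNAL,cv2.CHAIN_APPROX_NONE)[0]:
    if cv2.contourArea(c)>1500: print(cv2.boundingRect(c))
```

```text
t 51.58 pos [ 445.6 -306.7   67.6] yaw [-179.9    0.2   82.9] F [ 0.2 -0.1 -0.2] w 68.4
[[0.01,0.01,0.23,0,0.01,-0.01],[0.01,0.01,0.23,0,0.01,-0.01],[0.01,0.01,0.23,0,0.01,-0.01],[0.01,0.01,0.23,0,0.01,-0.01],[0.01,0.01,0.23,0,0.01,-0.01]]
(292, 164, 66, 131)
```

Request:
apply_moves([
  [[0.01,0.01,0.23,0,0.01,-0.01],[0.01,0.01,0.23,0,0.01,-0.01],[0.01,0.01,0.23,0,0.01,-0.01],[0.01,0.01,0.22,0,0.01,-0.01],[0.01,0.01,0.2,0,0,0]],
])

```text
clock: 52.25
eef_pos: [447.6, -304.4, 10.4]
tool_rot: [-3.139, -0.002, 1.45]
force: [-0.4, 0.5, -0.3]
width: 68.3
```

Request:
apply_moves([
  [[0,0,0,0,0,0],[0,0,0,0,0,0],[0,0,0,0,0,0],[0,0,0,0,0,0],[0,0,0,0,0,0]],
], claw=-1)

```text
clock: 52.88
eef_pos: [447.7, -304.7, 11.5]
tool_rot: [-3.14, -0.001, 1.45]
force: [-0.9, -0.5, 0.3]
width: 37.2
```

Request:
apply_moves([
  [[0,0,-0.73,0,0,0],[0,0,-0.73,0,0,0],[0,0,-0.73,0,0,0],[0.68,-0.03,-0.5,0,0,0],[0.68,-0.03,-0.5,0,0,0]],
])

```text
clock: 53.5
eef_pos: [453.1, -236.5, 172.0]
tool_rot: [-3.14, -0.001, 1.449]
force: [0.8, 0.5, -0.5]
width: 36.7
```

Request:
apply_moves([
  [[0.68,-0.03,-0.5,0,0,0],[0.68,-0.03,-0.5,0,0,0],[0.68,-0.03,-0.5,0,0,0],[0.68,-0.03,-0.5,0,0,0],[0.8,-0.02,0,0,0,-0.28]],
])

```text
clock: 54.12
eef_pos: [468.7, -60.9, 273.2]
tool_rot: [3.139, -0.001, 1.479]
force: [1.5, -0.0, -2.2]
width: 37.3
```

Request:
apply_moves([
  [[0.8,0,0,0,0,-0.28],[0.8,0.03,0,0,0,-0.28],[0.8,0.05,0,0,0,-0.28],[0.83,0,0.23,0,0,-0.14],[0.83,0.01,0.23,0,0,-0.14]],
])

```text
clock: 54.75
eef_pos: [479.1, 142.1, 248.4]
tool_rot: [-3.14, -0.001, 1.597]
force: [0.1, -0.2, -0.9]
width: 37.1
```

Request:
apply_moves([
  [[0.83,0.02,0.23,0,0,-0.14],[0.83,0.03,0.23,0,0,-0.14],[0.83,0.05,0.23,0,0,-0.14],[0.83,0.06,0.23,0,0,-0.14],[0,0,0.87,0,0,0]],
])

```text
clock: 55.38
eef_pos: [479.6, 313.6, 160.8]
tool_rot: [3.138, -0.009, 1.661]
force: [0.1, -0.4, -2.1]
width: 36.5
```

Run:
```python
from h import *
st(); plan([(479.5,310,70,95),(479.5,310,20,95,5)])
b=viewer.get_image('wrist')
cv2.imwrite('pics/p8.png',cv2.resize(b,(480,300)))
```

```text
t 55.38 pos [479.6 313.6 160.8] yaw [179.8  -0.5  95.1] F [ 0.1 -0.4 -2.1] w 36.5
[[-0.04,-0.01,0.91,0.02,-0.04,0.01],[-0.04,-0.01,0.91,0.02,-0.04,0.01],[0,0,0.2,0,0,0],[0,0,0.2,0,0,0],[0,0,0.2,0,0,0]]
[[0,0,0.2,0,0,0],[0,0,0.2,0,0,0],[0,0,0,0,0,0],[0,0,0,0,0,0],[0,0,0,0,0,0]]
```

View pics/p8.png

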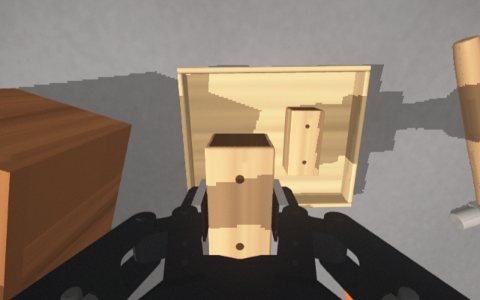

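Request:
apply_moves([
  [[-0.02,-0.01,0.9,0.02,-0.04,0],[-0.02,-0.01,0.9,0.02,-0.04,0],[0,0,0.2,0,0,0],[0,0,0.2,0,0,0],[0,0,0.2,0,0,0]],
])

```text
clock: 56.05
eef_pos: [479.0, 305.7, 40.4]
tool_rot: [-3.138, 0.005, 1.655]
force: [-0.6, -0.6, -0.4]
width: 36.9
```

Request:
apply_moves([
  [[0,0,0.2,0,0,0],[0,0,0.16,0,0,0],[0,0,0,0,0,0],[0,0,0,0,0,0],[0,0,0,0,0,0]],
])

```text
clock: 56.68
eef_pos: [478.0, 305.1, 21.7]
tool_rot: [-3.136, 0.006, 1.655]
force: [0.8, -0.4, -0.4]
width: 37.2
```

Request:
apply_moves([
  [[0,0,0,0,0,0],[0,0,0,0,0,0],[0,0,0,0,0,0],[0,0,0,0,0,0],[0,0,0,0,0,0]],
], claw=0.3)

```text
clock: 57.3
eef_pos: [477.7, 304.9, 21.3]
tool_rot: [-3.136, 0.007, 1.655]
force: [-0.8, -0.1, 0.3]
width: 55.5
```

Request:
apply_moves([
  [[0,0,-0.6,0,0,0],[0,0,-0.9,0,0,0],[0,0,-0.9,0,0,0],[0,0,-0.9,0,0,0],[0,0,-0.9,0,0,0]],
])

```text
clock: 57.92
eef_pos: [478.7, 306.2, 232.8]
tool_rot: [-3.136, 0.007, 1.655]
force: [0.7, 0.1, 0.2]
width: 55.3
```

Run:
```python
from h import *
st()
k=(599.8,222.2)
plan([(500,300,290,90),(*k,260,77.8),(*k,192,77.8,3)])
viewer.get_image('wrist'); b=viewer.get_image('side')
cv2.imwrite('pics/p9.png',cv2.resize(b[80:260,200:470],None,fx=2.8,fy=2.8))
```

```text
t 57.92 pos [478.7 306.2 232.8] yaw [-179.7    0.4   94.9] F [0.7 0.1 0.2] w 55.3
[[-0.08,0.2,-0.57,-0.03,0.03,0.4],[-0.07,0.21,-0.57,-0.03,0.03,0.4],[-0.52,0.67,0.2,0,0,0.68],[-0.47,0.7,0.2,0,0,0.68],[-0.42,0.73,0.2,0,0,0.68]]
[[0,0,0.45,0,0,0],[0,0,0.45,0,0,0],[0,0,0.45,0,0,0],[0,0,0,0,0,0],[0,0,0,0,0,0]]
```

View pics/p9.png

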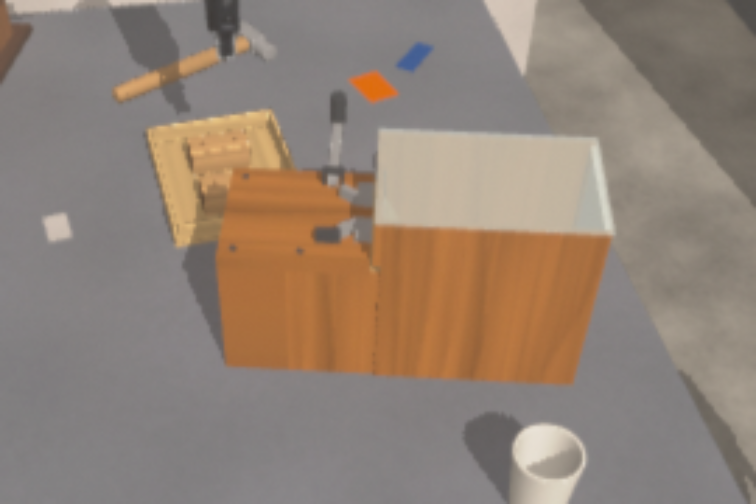

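Request:
apply_moves([
  [[-0.08,0.2,-0.57,-0.03,0.03,0.4],[-0.07,0.21,-0.57,-0.03,0.03,0.4],[-0.52,0.67,0.2,0,0,0.68],[-0.47,0.7,0.2,0,0,0.68],[-0.42,0.73,0.2,0,0,0.68]],
], claw=0.06)

```text
clock: 58.65
eef_pos: [600.6, 221.6, 257.3]
tool_rot: [3.141, 0.001, 1.356]
force: [0.3, 0.4, -0.6]
width: 45.2
```

Request:
apply_moves([
  [[0,0,0,0,0,0],[0,0,0,0,0,0],[0,0,0,0,0,0],[0,0,0,0,0,0],[0,0,0,0,0,0]],
])

```text
clock: 59.28
eef_pos: [599.7, 223.2, 258.7]
tool_rot: [3.141, 0.0, 1.359]
force: [-1.2, 0.6, 0.6]
width: 45.5
```

Run:
```python
from h import *
st(); plan([(599.8,222.2,193,77.8,5)])
```

```text
t 59.27 pos [599.7 223.2 258.7] yaw [179.9   0.   77.9] F [-1.2  0.6  0.6] w 45.5
[[0,0,0.26,0,0,0],[0,0,0.26,0,0,0],[0,0,0.26,0,0,0],[0,0,0.26,0,0,0],[0,0,0.26,0,0,0]]
```

Request:
apply_moves([
  [[0,0,0.26,0,0,0],[0,0,0.26,0,0,0],[0,0,0.26,0,0,0],[0,0,0.26,0,0,0],[0,0,0.26,0,0,0]],
])

```text
clock: 59.9
eef_pos: [600.0, 222.6, 192.3]
tool_rot: [3.141, 0.001, 1.358]
force: [-0.2, 0.0, -0.6]
width: 44.9
```

Request:
apply_moves([
  [[0,0,0,0,0,0],[0,0,0,0,0,0],[0,0,0,0,0,0],[0,0,0,0,0,0],[0,0,0,0,0,0]],
], claw=-1)

```text
clock: 60.52
eef_pos: [599.8, 222.0, 193.3]
tool_rot: [3.141, 0.001, 1.358]
force: [-1.1, -3.0, -2.3]
width: 16.0
```

Request:
apply_moves([
  [[-0.32,0,0,0,0,0],[-0.32,0,0,0,0,0],[-0.32,0,0,0,0,0],[-0.32,0,0,0,0,0],[-0.32,0,0,0,0,0]],
])

```text
clock: 61.15
eef_pos: [581.5, 143.9, 193.3]
tool_rot: [-3.14, 0.0, 1.358]
force: [-5.4, 3.4, 0.7]
width: 16.1
```

Request:
apply_moves([
  [[-0.04,0,0,0,0,0],[-0.03,0,0,0,0,0],[0,0,0,0,0,0],[0,0,0,0,0,0],[0,0,0,0,0,0]],
])

```text
clock: 61.78
eef_pos: [581.5, 144.0, 193.4]
tool_rot: [-3.141, -0.004, 1.36]
force: [-2.5, 9.4, -6.3]
width: 16.0
```

Request:
apply_moves([
  [[0,0,0,0,0,0],[0,0,0,0,0,0],[0,0,0,0,0,0],[0,0,0,0,0,0],[0,0,0,0,0,0]],
], claw=0.06)

```text
clock: 62.4
eef_pos: [582.6, 140.8, 193.5]
tool_rot: [3.141, 0.001, 1.358]
force: [-0.3, 0.3, -0.2]
width: 45.3
```

Request:
apply_moves([
  [[0,0,-0.6,0,0,0],[0,0,-0.7,0,0,0],[0,0,-0.7,0,0,0],[0.9,-0.2,0,0,0,0],[0.9,-0.2,0,0,0,0]],
])

```text
clock: 63.02
eef_pos: [582.4, 233.7, 294.2]
tool_rot: [3.139, -0.0, 1.356]
force: [0.5, -0.0, -0.2]
width: 45.4
```

Request:
apply_moves([
  [[0.7,-0.7,0,0,0,0],[0.7,-0.7,0,0,0,0],[0.7,-0.7,0,0,0,0],[0.7,-0.7,0,0,0,0],[0,0,0,0,0,0]],
])

```text
clock: 63.65
eef_pos: [470.3, 404.7, 293.6]
tool_rot: [-3.14, -0.002, 1.367]
force: [-0.2, -0.5, -0.1]
width: 45.4
```

Run:
```python
from h import *
st(); ci=viewer.camera_info('top')
b=viewer.get_image('top'); cv2.imwrite('pics/p10.png',cv2.resize(b[110:290,150:420],None,fx=2.9,fy=2.9,interpolation=cv2.INTER_CUBIC))
for n in('tin','glue','jar'):print(n,[(round(d['score'],2),[round(d['location'][0]*640),round(d['location'][1]*400)]) for d in viewer.find_in('top',n)[:1]])
```

```text
t 63.65 pos [470.3 404.7 293.6] yaw [-1.799e+02 -1.000e-01  7.830e+01] F [-0.2 -0.5 -0.1] w 45.4
tin [(0.59, [201, 163])]
glue [(0.87, [406, 167])]
jar [(0.62, [354, 153])]
```

View pics/p10.png

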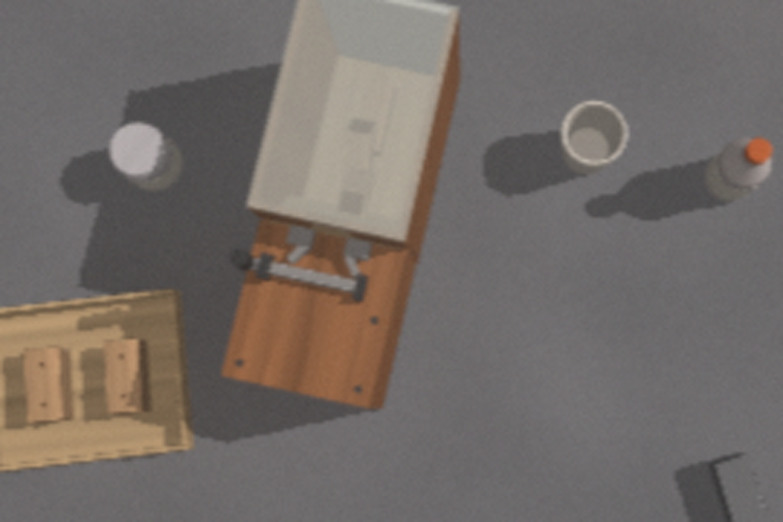

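Run:
```python
from h import *
b=viewer.get_image('top'); ci=viewer.camera_info('top')
c=cv2.resize(b[108:200,225:325],None,fx=5,fy=5,interpolation=cv2.INTER_CUBIC)
g=cv2.createCLAHE(4,(4,4)).apply(cv2.cvtColor(c,cv2.COLOR_BGR2GRAY)); 
s=viewer.get_image('side'); d=cv2.resize(s[125:205,305:385],(300,300),interpolation=cv2.INTER_CUBIC); d=cv2.convertScaleAbs(d,alpha=1.5); d=cv2.copyMakeBorder(d,0,g.shape[0]-300,0,0,0)
cv2.imwrite('pics/p11.png',np.hstack([cv2.cvtColor(g,cv2.COLOR_GRAY2BGR),d]))
for p in[(274.8,153.8),(271.4,179),(280,162)]:
    for z in(40,85):
        w=back(ci,p,z)[:2]-U; a=np.radians(UY); print(p,z,round(np.cos(a)*w[0]+np.sin(a)*w[1]),round(-np.sin(a)*w[0]+np.cos(a)*w[1]))
```

```text
(274.8, 153.8) 40 138 12
(274.8, 153.8) 85 128 6
(271.4, 179) 40 54 5
(271.4, 179) 85 46 -1
(280, 162) 40 115 -10
(280, 162) 85 105 -16
```

View pics/p11.png

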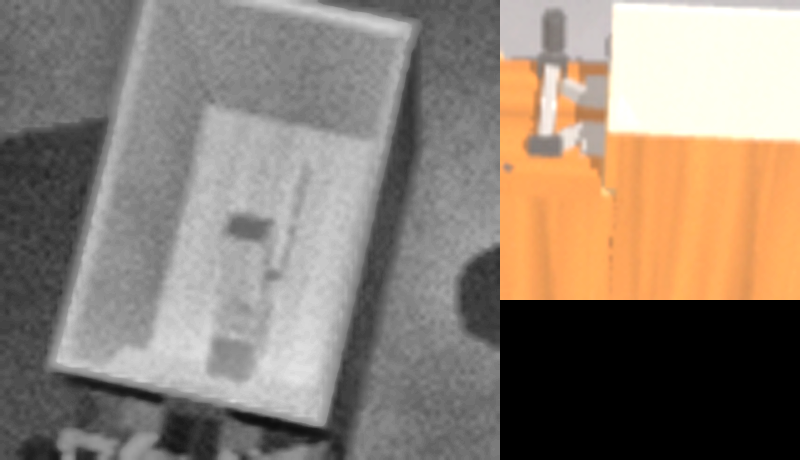

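```bash
python3 -c "
from cell import ctrl
print(ctrl.finish_job())"
```

```text
the job is handed in; nothing more can be done
None
```

I handed the job in at about 64 s on the clock. My last checks agree with every condition in the task, but no verdict is reported, so a pass is not confirmed.

- **Bolt:** I drew it back about 79 mm at the start. At the end I slid it home until it met its stop, at about 9 N. The last picture shows it across the feed path.
- **Thin battens:** Three measured about 29 mm in the jaws. I fed each through the gauge and pushed it through the flap. The last enhanced picture shows them in the box, well clear of the hatch.
- **Thick battens:** Two measured about 37 mm in the jaws, and both lie flat in the tray.
- **Flap:** I could not measure its angle. I take it to be shut because the light patch seen when it was open is gone and nothing is near it.
- **Tin, glue and cup:** The detector found each within about 3 pixels (roughly 10 mm) of its first position.
- **Robot:** The arm is clear of everything.

**One disagreement on the way:** my first estimate of the gauge box position was about 5 mm off sideways. The first batten met a cheek with about 16 N. I checked this against an overlay of the picture, corrected it, and the next two battens slid in freely. That first batten's final push also reached about 23 N.

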